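Sort the specimen bench into its containers

TASK

Clear up the specimen bench: lay the two square brown bottles side by side in the square wooden box, the dried seed pod in the round steel dish and the brush in the long metal tray, each lying flat on the bottom. One bottle and the pod lie on the drying rack's board, under its wire grid; draw them out at the front without pushing hard on the rack. Lower things in rather than dropping them, and leave the standing bottle, jar and pot where they are.

Things in the scene. Friction and masses are not known exactly. Their poses are not given: they have to be found in the camera images.
- bottle_a_center (a point): First of two alike square brown-glass bottles, 110 mm long, 0.09 kg: body 34 x 34 mm in section from 55 mm behind the point to 21 mm ahead, then neck and black cap 24 mm in diameter. Lies flat on the rack's board, lengthwise to x within 30 degrees. Point: its centre, half-way up; x along it towards the cap, z up. 
- bottle_b_center (a point): Second of two alike square brown-glass bottles, 110 mm long, 0.09 kg: body 34 x 34 mm in section from 55 mm behind the point to 21 mm ahead, then neck and black cap 24 mm in diameter. Lies flat on the bench, lengthwise to x within 30 degrees. Point: its centre, half-way up; x along it towards the cap, z up. 
- pod_center (a point): Dried seed pod, dark brown, long and narrow with a row of bumps: 104 mm long (130 mm with thin stalk and tip), 22 mm wide, 18 mm high (bumps to 22 mm), 0.04 kg. Lies flat on the rack's board, lengthwise to x within 30 degrees. Point: its centre, half-way up; x along it towards the stalk, z up. 
- brush_center (a point): Flat dusting brush, 140 mm long, 0.05 kg: wooden handle 22 mm wide, 18 mm high from 70 mm behind the point to 15 mm ahead, then steel band and black bristles 34 mm wide. Lies flat on the bench, lengthwise to x within 30 degrees. Point: its centre, half-way up; x along it towards the bristles, z up. 
- crate: Square open box of light wood, outside 160 x 160 mm, 40 mm high, walls and floor 5 mm thick. Origin: centre of its underside on the bench; x and y along its sides, z up. Its floor and walls are fixed to the bench. Open on top.
- dish: Round steel dish, 160 mm across at the foot, 170 mm at the rim, 40 mm high, wall 4 mm, floor 5 mm thick. Origin: centre of its underside; z up. Its floor and walls are fixed to the bench. Open on top.
- tray: Long bare-metal tray, outside 190 mm (its x) by 100 mm (its y), 40 mm high, walls and floor 4 mm thick. Origin: centre of its underside; z up. Its floor and walls are fixed to the bench. Open on top.
- rack: Fixed drying rack, front open: wooden board, top 80 mm up; above it a level wire grid, underside 340 mm up; two legs at the back corners. Origin: on the bench below the middle of the front rail; x leads away from the robot. Board: x -10 to 200 mm, y 220 mm each way; grid a little wider. One bottle and the pod lie on the board, centres 50 to 75 mm in, 65 to 95 mm off its middle: reach in leaning.
- reagent: Bystander: tall brown round bottle, 60 mm in diameter, 140 mm high, standing beside the rack. Origin: centre of its underside.
- jar: Bystander: white round jar, 66 mm in diameter, 100 mm high, standing beside the rack. Origin: centre of its underside.
- pot: Bystander: small white round pot, 44 mm in diameter, 60 mm high, standing at the back of the rack's board, near its middle. Origin: centre of its underside.
Not all that is in view belongs to the job. Of the things like the part that bears brush_center, leave any that is orange or yellow; of the rest the larger one is meant.

How it is judged (in metres and radians):
At the end, for the whole second after the job is handed in: Bottles in the wooden box (centres within 72 mm of its middle along each side), pod in the dish (within 65 mm of its axis), brush in the tray (85 mm along, 45 mm across); all level within 15 degrees on the floor (centres at most 31 mm up for bottles, 25 mm for the others), released, at rest (x of bottle_a_center in the frame of crate between -0.072 and 0.072 m and y of bottle_a_center in the frame of crate between -0.072 and 0.072 m and z of bottle_a_center in the frame of crate between 0 and 0.031 m and angle between bottle_a_center's own x axis and vertical between 1.3 and 1.84 rad and linear speed of each of bottle_a, bottle_b, pod, brush below 0.03 m/s and x of bottle_b_center in the frame of crate between -0.072 and 0.072 m and y of bottle_b_center in the frame of crate between -0.072 and 0.072 m and z of bottle_b_center in the frame of crate between 0 and 0.031 m and angle between bottle_b_center's own x axis and vertical between 1.3 and 1.84 rad and horizontal distance between pod_center and dish below 0.065 m and z of pod_center in the frame of dish between 0 and 0.025 m and angle between pod_center's own x axis and vertical between 1.3 and 1.84 rad and x of brush_center in the frame of tray between -0.085 and 0.085 m and y of brush_center in the frame of tray between -0.045 and 0.045 m and z of brush_center in the frame of tray between 0 and 0.025 m and angle between brush_center's own x axis and vertical between 1.3 and 1.84 rad); the robot touches nothing.
It fails at once if a thing to sort is dropped or thrown (faster than 1 m/s, as after a fall of 5 cm, while not held) ((linear speed of bottle_a above 1 m/s and contact force between the fingers and bottle_a below 0.05 N) or (linear speed of bottle_b above 1 m/s and contact force between the fingers and bottle_b below 0.05 N) or (linear speed of pod above 1 m/s and contact force between the fingers and pod below 0.05 N) or (linear speed of brush above 1 m/s and contact force between the fingers and brush below 0.05 N)).
It fails at once if the standing brown bottle, white jar or small pot is moved more than 15 mm or tipped ((distance of reagent from where it was at the start of the episode above 0.015 m or angle between reagent's own z axis and vertical above 0.35 rad) or (distance of jar from where it was at the start of the episode above 0.015 m or angle between jar's own z axis and vertical above 0.35 rad) or (distance of pot from where it was at the start of the episode above 0.015 m or angle between pot's own z axis and vertical above 0.35 rad)).
It fails at once if the robot pushes on the drying rack with more than 20 N (contact force between any of the arm, the fingers and rack above 20 N).
It also fails if it takes over 72 s, if anything falls off the work surface, if the arm or the gripper's body presses on something with over 40 N, if the wrist force passes 120 N, or if a joint passes its speed limit or range.

ROBOT

A 6-joint arm with a two-finger parallel gripper is mounted at the origin on the work surface. World frame = base frame: x ahead of the robot, y to its left, z up, the work surface at z = 0. Lengths are in mm, angles in rad, forces in N, time in s.
With the tool pointing down it reaches from about 350 to 875 mm from the base axis. Payload 4.2 kg.
Tool frame: the origin (TCP) lies at the very end of the fingers, on their centre line; the grasp point (between the pads) lies arm.grip_point_offset behind it (arm.grip_point_offset is the distance from the TCP to the grasp point, in mm); z points along the fingers, y is the line along which they close (so a half turn about z gives the same grasp; the last joint's range is limited). The gripper opens to 85 mm and grips with 20 to 120 N. Pads are 22 mm wide; open, the fingers measure 114 mm over their backs; the gripper's body (76 mm by 85 mm) begins 54 mm behind the grasp point. The pads swing forward as they close: fully open they stand 13 mm farther back than shut.
Start: joints at [-0.871, 0.385, 0.008, 0, -1.194, -0.259], TCP at [266.676, -565.228, 231.312] pointing down, gripper open.
Joint ranges: [-3.14, 3.14], [-1.21, 2.06], [-1.07, 1.41], [-3.16, 2.05], [-2.99, -0.16], [-3.1, 3.1]. Speed limits (rad/s): [2.79, 2.79, 3.14, 3.14, 3.14, 3.14].

INTERFACE

Orientations are given as a unit quaternion [x, y, z, w].
In Python, from bench import arm, cams, ticket gives the robot as it stands.
- The arm moves only by the tool servo_tool, never from a script. Its argument "commands" is a list that holds one entry, the list of rows, each a list of 7 numbers: the closure in counts, from 0 (fully open) to 255 (shut), then the shift along the tool's x, y, z in m, then the turn, a rotation vector about the tool's x, y, z in degrees. In form: [[[grip, x, y, z, ax, ay, az], ...]]. A call has 1 to 10 rows; each row shifts and turns the commanded pose from where the row before left it, along the tool's axes as they then stand; what a row does not reach is not made up. A row lasts 1/12 s, in which the tool goes at most 41.7 mm and 7.16 degrees, less where a joint would pass 70% of its speed; a pose out of reach is approached as far as the arm can. A call with a gripper value outside its range is refused whole. The fingers move at their own pace and stop on an object; the grip force is fixed at half the most. Time passes only in rows, so rows that do not move let the fingers close. It gives the time, the measured TCP pose, the force, the opening and the grip force at its end, in the units of the state.
- arm.read_state(): the state, without advancing time (a new reading comes with each control period).
- cams.get_image(name): name is "scene" or "top"; returns a dict with "frame" (384x512x3 uint8, blue, green, red), "K" (3x3 intrinsics, pixels), "k1" (the pictures are not rectified: a ray, as slopes to the right and down, at radius r is drawn at 1 + k1 r^2 times it, then the intrinsics apply), "T" (4x4, takes a point from camera to world coordinates). Camera axes: x right, y up, looking along -z (the intrinsics and any distortion apply to the point x, -y, -z); pixel columns grow to the right and rows downward; lengths in mm; the calibration is good to about 2 mm. A picture is of the moment at which its call begins. There is no depth.
- ticket.job_done(): hands the job in; it is judged then, once.
The state is a dict: "clock": time; "joints": joint angles; "joint_vel": joint speeds; "joint_efforts": joint torques, N m; "position": TCP position; "ee_rot": TCP orientation; "contact_force": force on the tool from outside, world axes, zero at the start; "wrist_torque": the same for the moment, N m; "gripper_width": finger opening in mm; "grasp_force": force on a finger pad.
Only numpy, scipy, OpenCV 4.12 (cv2) and the standard library are available. Lean on these libraries where they do the work, as an engineer would, in place of code of your own. Each camera call takes 0.05 s, during which the arm holds its last target. There are 200 camera calls.

## Working session

There is one attempt and no reset: what is moved stays moved. The work goes in short steps, Python scripts to look and compute and a tool call to move; the robot and the scene stay as the last step left them, time stands still between calls to the robot, and variables do not carry over. Pictures are saved under pics/ and viewed, at most 10 in all, crops included, and the job is handed in when it is done.

Besides the shell and the picture viewer there is one more tool, called after ">>>" by a JSON object that holds its "api" and its "payload", one argument or row to a line. servo_tool: Moves the arm, as the interface text tells. Its arguments: {"type":"object","properties":{"commands":{"type":"array","items":{"type":"array","items":{"type":"array","items":{"type":"number"}}}}},"required":["commands"]}

```bash
ls; mkdir -p pics
python3 - <<'E'
from bench import arm,cams
import cv2,numpy as np
print(arm.read_state(), arm.grip_point_offset)
for n in("scene","top"):
    d=cams.get_image(n); cv2.imwrite(f"pics/{n}0.png",d["frame"]); print(n,d["K"],d["k1"],d["T"].round(3) if hasattr(d["T"],"round") else d["T"])
a=cv2.imread("pics/scene0.png");b=cv2.imread("pics/top0.png")
E
```

```text
pics
{'clock': 0.0, 'joints': array([-8.71403672e-01,  3.85555442e-01,  6.60975241e-03, -5.15510552e-04,
       -1.19397124e+00, -2.58596276e-01]), 'joint_vel': array([ 3.41247825e-04, -1.79343985e-03, -8.81288326e-05, -5.34569203e-04,
       -1.24232122e-03,  3.60073879e-04]), 'joint_efforts': array([-6.66953056e-04, -3.92291486e+01,  1.88407302e+01,  4.18608248e+00,
       -4.50795822e-03,  3.39222325e-06]), 'position': array([ 266.43150367, -564.7189441 ,  230.21350206]), 'ee_rot': array([-2.18525268e-01,  9.75830685e-01,  1.05138627e-03, -2.76069672e-04]), 'contact_force': array([-0.54796686, -1.18133479,  0.20932243]), 'wrist_torque': array([-0.05616694,  0.02597921, -0.01175545]), 'grasp_force': 0.0, 'gripper_width': 85.50339231783215} 18.700000000000003
scene [[389.13456061   0.         251.2878833 ]
 [  0.         389.13456061 189.79661719]
 [  0.           0.           1.        ]] -0.06189597828192292 [[ 2.530000e-01 -6.610000e-01  7.060000e-01  1.260932e+03]
 [ 9.670000e-01  1.600000e-01 -1.970000e-01 -1.447820e+02]
 [ 1.700000e-02  7.330000e-01  6.800000e-01  8.096800e+02]
 [ 0.000000e+00  0.000000e+00  0.000000e+00  1.000000e+00]]
top [[405.80565565   0.         258.04346253]
 [  0.         405.80565565 192.26492932]
 [  0.           0.           1.        ]] -0.11879720656328521 [[ 1.700000e-02  9.860000e-01 -1.650000e-01  3.256410e+02]
 [-9.990000e-01  2.300000e-02  3.700000e-02  6.607900e+01]
 [ 4.000000e-02  1.640000e-01  9.860000e-01  1.158741e+03]
 [ 0.000000e+00  0.000000e+00  0.000000e+00  1.000000e+00]]
```

Run:
```python
import cv2
for n in("scene","top"):
    a=cv2.imread(f"pics/{n}0.png"); cv2.imwrite(f"pics/{n}0b.png",cv2.resize(a,(800,600),interpolation=cv2.INTER_CUBIC))
```

```text
(no output)
```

View pics/scene0b.png

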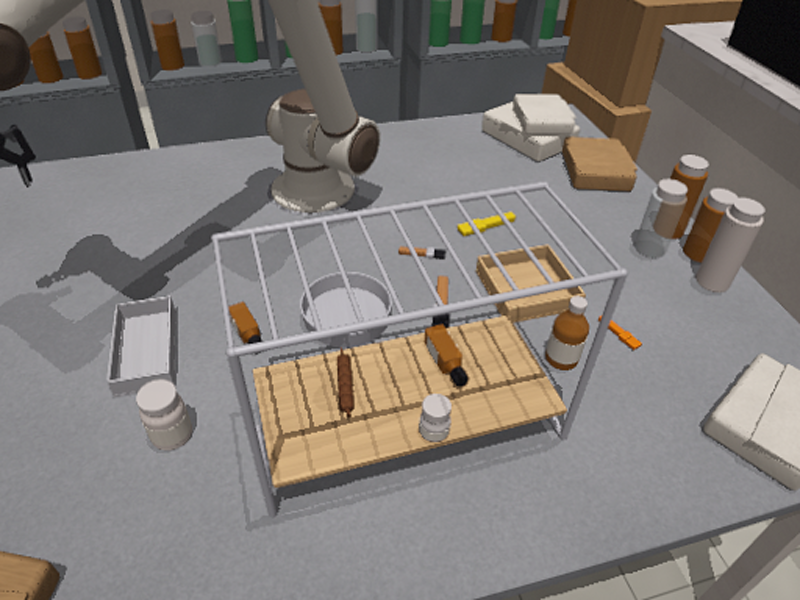

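View pics/top0b.png

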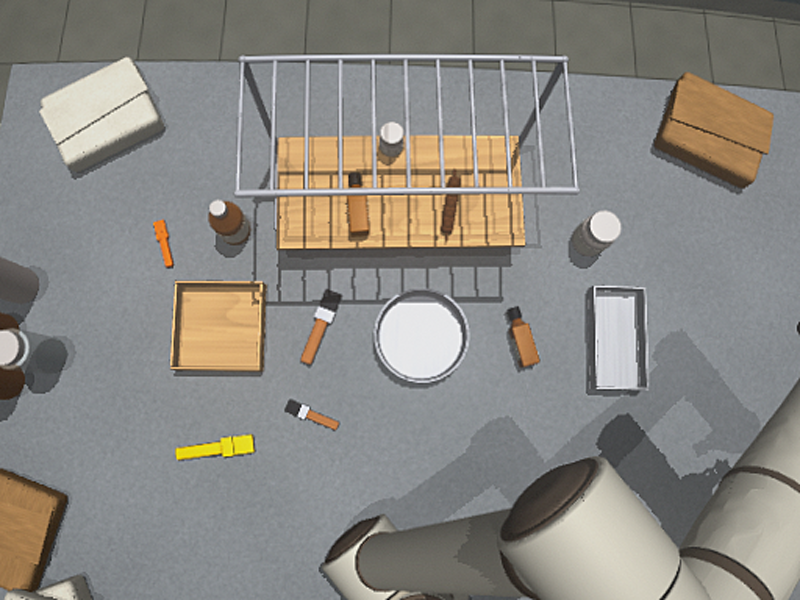

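Scene picture: the rack has the pod at (345,382) and bottle at (447,353), cap away from robot. Top picture (800×600): crate (219,326), big wood brush (320,328, bristles up), dish (421,336), bottle b (522,336, cap up), tray (618,338), bottle a (357,205), pod (451,203), pot (391,138), reagent (222,212), jar (601,230). The small wood brush (312,414), the orange one and the yellow one are decoys.

```bash
cat > h.py <<'E'
import cv2,numpy as np
from bench import arm,cams
from scipy.spatial.transform import Rotation as R
def rays(d,px):
    px=np.array(px,float).reshape(-1,1,2); K=np.array(d["K"]); k=d["k1"]
    q=cv2.undistortPoints(px,K,np.array([k,0,0,0,0.]))[:,0]
    T=np.array(d["T"]); v=np.c_[q[:,0],-q[:,1],-np.ones(len(q))]@T[:3,:3].T
    return T[:3,3],v
def plane(d,px,z):
    o,v=rays(d,px); return (o+v*((z-o[2])/v[:,2])[:,None])[:,:2]
def project(d,P):
    T=np.array(d["T"]); p=(np.atleast_2d(P)-T[:3,3])@T[:3,:3]; s=np.c_[p[:,0],-p[:,1]]/-p[:,2:]
    s*=1+d["k1"]*(s**2).sum(1)[:,None]; return s*d["K"][0][0]+np.array([d["K"][0][2],d["K"][1][2]])
def blob(m,seed,rad=60):
    "component of mask nearest to seed (800x600 px)"
    s=np.array(seed)*.64
    n,l,st,c=cv2.connectedComponentsWithStats(m.astype(np.uint8)*255)
    k=min((i for i in range(1,n) if st[i,4]>40),key=lambda i:np.hypot(*(c[i]-s)))
    ys,xs=np.where(l==k); return np.c_[xs,ys].astype(float)
def axis(P):
    c,(w,h),a=cv2.minAreaRect(P.astype(np.float32)); 
    b=cv2.boxPoints((c,(w,h),a)); e=(b[1]-b[0],b[2]-b[1]); e=max(e,key=np.hypot.__call__ if 0 else lambda v:np.hypot(*v))
    e=e*np.sign(e[0]); return np.array(c).round(1),sorted([round(w,1),round(h,1)]),round(np.degrees(np.arctan2(e[1],e[0])),1)
E
python3 - <<'E'
from h import *
d=cams.get_image("top");f=d["frame"];hsv=cv2.cvtColor(f,cv2.COLOR_BGR2HSV)
H,S,V=[hsv[...,i].astype(int) for i in range(3)]
for n,p in dict(a=(357,212),b=(523,345),brush=(312,345),pod=(451,203),board=(400,225),crate=(219,326),cratewall=(219,368),tray=(618,338),dish=(421,336),bench=(480,420),cap=(514,313),bristle=(330,298)).items():
    x,y=int(p[0]*.64),int(p[1]*.64); print(n,hsv[y,x],f[y,x])
br=(H>=4)&(H<=14)&(S>140)&(V>60)
for n,s,z in (("a",(357,212),97+6),("b",(523,345),22),("brushhandle",(312,345),12)):
    print(n,axis(plane(d,blob(br,s),z)))
pod=(V<90)&(S>90)
print("pod",axis(plane(d,blob(pod,(451,203)),90)))
bd=(H>=10)&(H<=22)&(S>70)&(V>90)
print("board",axis(plane(d,blob(bd,(400,225)),80)))
print("crate",axis(plane(d,blob(bd,(219,326)),38)))
pk=dict(cap_a=(354,180,97),cap_b=(514,313,17),bristletip=(332,292,9),pot=(391,133,140),jar=(602,222,100),reagent=(218,208,140),tray0=(594,288,40),tray1=(647,290,40),tray2=(648,388,40),tray3=(588,390,40),dishL=(374,336,40),dishR=(469,336,40),dishT=(421,290,40),dishB=(421,382,40),railL=(237,193,345),railR=(577,191,345))
for n,(x,y,z) in pk.items(): print(n,plane(d,[(x*.64,y*.64)],z)[0].round(0))
E
```

```text
a [ 15 150 189] [ 78 132 189]
b [ 14 142 187] [ 83 131 187]
brush [ 13 149 202] [ 84 136 202]
pod [ 11 137 117] [ 54  78 117]
board [ 18 116 229] [125 186 229]
crate [ 17 118 217] [117 172 217]
cratewall [ 17 121 224] [118 178 224]
tray [108   6 210] [210 207 205]
dish [120   2 232] [232 230 230]
bench [103  12 147] [147 144 140]
cap [15  9 55] [53 54 55]
bristle [24 23 55] [50 54 55]
a (array([653.7, 108.9]), [31.1, 66.1], np.float32(7.7))
b (array([ 445.9, -197.8]), [31.4, 84.3], np.float32(16.7))
brushhandle (array([439.7, 184.9]), [20.3, 80.8], np.float32(-20.2))
pod (array([483.4, 264.1]), [2.7, 91.4], np.float32(3.0))
board (array([649.3,  32.7]), [96.7, 438.5], np.float32(-87.7))
crate (array([460.5, 354.9]), [160.1, 164.7], np.float32(-89.1))
cap_a [715. 117.]
cap_b [ 498. -181.]
bristletip [530. 154.]
pot [787.  54.]
jar [ 652. -325.]
reagent [645. 341.]
tray0 [ 544. -326.]
tray1 [ 543. -429.]
tray2 [ 362. -423.]
tray3 [ 357. -310.]
dishL [447.  75.]
dishR [451. -94.]
dishT [532.  -7.]
dishB [368.  -9.]
railL [602. 261.]
railR [ 619. -201.]
```

```bash
cat >> h.py <<'E'
def ori(yaw,lean=0):
    y=np.radians(yaw); return R.from_euler('z',yaw,degrees=True)*R.from_matrix([[-1,0,0],[0,1,0],[0,0,-1]])*R.from_euler('y',-lean,degrees=True)
def plan(ways,step=36,turn=6.4):
    "ways: (tcp xyz, yaw, lean[, mm per row]); prints rows in tool axes, from the measured pose"
    s=arm.read_state(); p=s["position"].copy(); q=R.from_quat(s["ee_rot"]); n0=0
    for w in ways:
        P=np.array(w[0],float); Q=ori(w[1],w[2]); st=w[3] if len(w)>3 else step
        rv=(q.inv()*Q).as_rotvec(degrees=True)
        n=max(1,int(np.ceil(np.linalg.norm(P-p)/st)),int(np.ceil(np.linalg.norm(rv)/turn)))
        p0,q0=p.copy(),q
        for i in range(n):
            t=p0+(P-p0)*(i+1)/n; qt=q0*R.from_rotvec(rv*(i+1)/n,degrees=True)
            m=np.round(q.inv().apply(t-p)/1000,4)+0.; r=np.round((q.inv()*qt).as_rotvec(degrees=True),1)+0.
            p=p+q.apply(m*1000); q=q*R.from_rotvec(r,degrees=True); n0+=1
            print(n0,m.tolist(),r.tolist())
        print("-- at",w)
def st():
    s=arm.read_state(); r=R.from_quat(s["ee_rot"]).as_matrix()
    print("t",round(s["clock"],2),"p",s["position"].round(1),"lean",np.degrees(np.arctan2(r[0,2],-r[2,2])).round(1),"yaw",np.degrees(np.arctan2(-r[0,1],r[1,1])).round(1),"w",round(s["gripper_width"],1),"F",s["contact_force"].round(1),"g",round(s["grasp_force"],1))
E
python3 - <<'E'
from h import *
d=cams.get_image("top");e=cams.get_image("scene")
def m(d,box,f):
    x0,y0,x1,y1=[int(v*.64) for v in box]; hsv=cv2.cvtColor(d["frame"],cv2.COLOR_BGR2HSV).astype(int); k=np.zeros(hsv.shape[:2],bool)
    k[y0:y1,x0:x1]=f(*[hsv[y0:y1,x0:x1,i] for i in range(3)]); n,l,s,c=cv2.connectedComponentsWithStats(k.astype(np.uint8),connectivity=8)
    ys,xs=np.where(k&(s[l,4]>12)); return np.c_[xs,ys].astype(float)
dark=lambda H,S,V:(S>90)&(V<135)
P=m(d,(435,165,470,245),dark); print("pod top",len(P),axis(plane(d,P,90)),plane(d,P,90).min(0),plane(d,P,90).max(0))
P=m(e,(325,335,365,420),dark); print("pod scene",len(P),axis(plane(e,P,90)))
brown=lambda H,S,V:((S>128)|(V<75))
P=m(d,(340,165,375,245),brown); print("a top",len(P),axis(plane(d,P,97)))
P=m(e,(415,315,475,390),brown); print("a scene",len(P),axis(plane(e,P,97)))
P=m(e,(220,290,270,350),brown); print("b scene",len(P),axis(plane(e,P,17)))
print(ori(0,30).apply([0,0,1]),ori(25).as_quat()); st()
plan([((462-8,-195,100),17,0),((462-8,-195,9),17,0)])
E
```

```text
pod top 366 (array([678.3, -53.1]), [52.0, 134.3], np.float32(-5.1)) [609.49188965 -84.50201724] [744.86110885 -26.05040831]
pod scene 431 (array([678.5, -52. ]), [48.8, 133.7], np.float32(0.5))
a top 393 (array([672.3, 107.3]), [41.1, 111.2], np.float32(1.5))
a scene 602 (array([656.8, 107.9]), [53.3, 154.0], np.float32(-5.7))
b scene 309 (array([ 441.2, -195.2]), [35.2, 111.1], np.float32(13.0))
[ 0.5        0.        -0.8660254] [-0.21643961  0.97629601  0.          0.        ]
t 0.25 p [ 266.6 -565.   230.8] lean -0.0 yaw 25.3 w 85.6 F [0.4 0.5 0.3] g 0.0
1 [-0.0252, 0.0196, 0.0101] [0.0, 0.0, 0.6]
2 [-0.025, 0.0198, 0.0101] [0.0, 0.0, 0.7]
3 [-0.0247, 0.0202, 0.01] [0.0, 0.0, 0.6]
4 [-0.0245, 0.0204, 0.0101] [0.0, 0.0, 0.6]
5 [-0.0243, 0.0206, 0.0101] [0.0, 0.0, 0.7]
6 [-0.0241, 0.021, 0.0101] [0.0, 0.0, 0.6]
7 [-0.0238, 0.0212, 0.01] [0.0, 0.0, 0.6]
8 [-0.0236, 0.0215, 0.0101] [0.0, 0.0, 0.7]
9 [-0.0234, 0.0217, 0.0101] [0.0, 0.0, 0.6]
10 [-0.0231, 0.022, 0.0101] [0.0, 0.0, 0.6]
11 [-0.0229, 0.0222, 0.0101] [0.0, 0.0, 0.7]
12 [-0.0226, 0.0225, 0.01] [0.1, 0.0, 0.6]
13 [-0.0223, 0.0228, 0.0101] [0.0, 0.0, 0.7]
-- at ((454, -195, 100), 17, 0)
14 [0.0, 0.0, 0.0303] [0.0, 0.0, 0.0]
15 [0.0, 0.0, 0.0304] [0.0, 0.0, 0.0]
16 [-0.0001, 0.0, 0.0303] [0.0, 0.0, 0.0]
-- at ((454, -195, 9), 17, 0)
```

>>> {"api": "servo_tool", "payload": {
  "commands": [
    [[0, -0.0252, 0.0196, 0.0101, 0, 0, 0.6], [0, -0.025, 0.0198, 0.0101, 0, 0, 0.7], [0, -0.0247, 0.0202, 0.01, 0, 0, 0.6], [0, -0.0245, 0.0204, 0.0101, 0, 0, 0.6], [0, -0.0243, 0.0206, 0.0101, 0, 0, 0.7], [0, -0.0241, 0.021, 0.0101, 0, 0, 0.6], [0, -0.0238, 0.0212, 0.01, 0, 0, 0.6], [0, -0.0236, 0.0215, 0.0101, 0, 0, 0.7], [0, -0.0234, 0.0217, 0.0101, 0, 0, 0.6], [0, -0.0231, 0.022, 0.0101, 0, 0, 0.6]]
  ]
}}

```text
clock: 1.08
position: [411.4, -279.2, 130.3]
ee_rot: [-0.164, 0.986, -0.0, 0.0]
contact_force: [0.9, -0.1, -0.1]
gripper_width: 85.4
grasp_force: 0.0
```

>>> {"api": "servo_tool", "payload": {
  "commands": [
    [[0, -0.0229, 0.0222, 0.0101, 0, 0, 0.7], [0, -0.0226, 0.0225, 0.01, 0, 0, 0.6], [0, -0.0223, 0.0228, 0.0101, 0, 0, 0.7], [60, 0, 0, 0.02, 0, 0, 0], [60, 0, 0, 0.02, 0, 0, 0], [60, 0, 0, 0, 0, 0, 0], [60, 0, 0, 0, 0, 0, 0]]
  ]
}}

```text
clock: 1.67
position: [453.6, -195.2, 59.8]
ee_rot: [-0.148, 0.989, 0.0, -0.001]
contact_force: [-0.1, -0.3, -0.3]
gripper_width: 65.2
grasp_force: 0.0
```

>>> {"api": "servo_tool", "payload": {
  "commands": [
    [[60, 0, 0, 0.018, 0, 0, 0], [60, 0, 0, 0.018, 0, 0, 0], [60, 0, 0, 0.016, 0, 0, 0], [60, 0, 0, 0, 0, 0, 0], [200, 0, 0, 0, 0, 0, 0], [200, 0, 0, 0, 0, 0, 0], [200, 0, 0, 0, 0, 0, 0], [200, 0, 0, 0, 0, 0, 0], [200, 0, 0, 0, 0, 0, 0]]
  ]
}}

```text
clock: 2.42
position: [455.6, -195.6, 10.2]
ee_rot: [-0.148, 0.989, -0.001, 0.002]
contact_force: [0.1, -0.4, 8.3]
gripper_width: 32.8
grasp_force: 60.7
```

>>> {"api": "servo_tool", "payload": {
  "commands": [
    [[200, 0, 0, 0, 0, 0, 0], [200, 0, 0, -0.02, 0, 0, 0], [200, 0, 0, -0.03, 0, 0, 0], [200, 0, 0, -0.03, 0, 0, 0], [200, 0, 0, -0.034, 0, 0, 0], [200, 0, 0, 0, 0, 0, 0]]
  ]
}}

```text
clock: 2.92
position: [458.4, -196.2, 129.3]
ee_rot: [-0.148, 0.989, -0.003, 0.007]
contact_force: [1.2, 0.8, -0.4]
gripper_width: 32.9
grasp_force: 59.8
```

Run:
```python
from h import *
st(); d=cams.get_image("top"); cv2.imwrite("pics/t1.png",cv2.resize(d["frame"][60:300,90:430],(800,565)))
plan([((452,320,120),0,0),((452,320,18),0,0,18)],step=40)
```

```text
t 2.92 p [ 458.4 -196.2  129.3] lean 0.8 yaw 17.1 w 32.9 F [ 1.2  0.8 -0.4] g 59.8
1 [-0.0112, 0.038, 0.0004] [0.0, 0.0, 1.3]
2 [-0.0104, 0.0383, 0.0005] [0.0, 0.1, 1.3]
3 [-0.0095, 0.0385, 0.0004] [0.0, 0.0, 1.3]
4 [-0.0086, 0.0388, 0.0004] [0.0, 0.1, 1.3]
5 [-0.0078, 0.0389, 0.0005] [-0.1, 0.0, 1.3]
6 [-0.0068, 0.039, 0.0004] [0.0, 0.1, 1.3]
7 [-0.006, 0.0392, 0.0005] [0.0, 0.0, 1.3]
8 [-0.0051, 0.0394, 0.0005] [0.0, 0.0, 1.4]
9 [-0.0041, 0.0394, 0.0004] [0.0, 0.1, 1.3]
10 [-0.0032, 0.0396, 0.0005] [0.0, 0.0, 1.3]
11 [-0.0024, 0.0396, 0.0005] [0.0, 0.1, 1.3]
12 [-0.0014, 0.0396, 0.0004] [0.0, 0.0, 1.3]
13 [-0.0005, 0.0397, 0.0005] [-0.1, 0.0, 1.3]
-- at ((452, 320, 120), 0, 0)
14 [0.0, 0.0, 0.017] [0.0, 0.0, 0.0]
15 [0.0, 0.0, 0.017] [0.0, 0.0, 0.0]
16 [0.0, -0.0001, 0.017] [0.0, 0.0, 0.0]
17 [0.0, 0.0, 0.017] [0.0, 0.0, 0.0]
18 [0.0, 0.0, 0.017] [0.0, 0.0, 0.0]
19 [0.0, 0.0, 0.017] [0.0, 0.0, 0.0]
-- at ((452, 320, 18), 0, 0, 18)
```

View pics/t1.png

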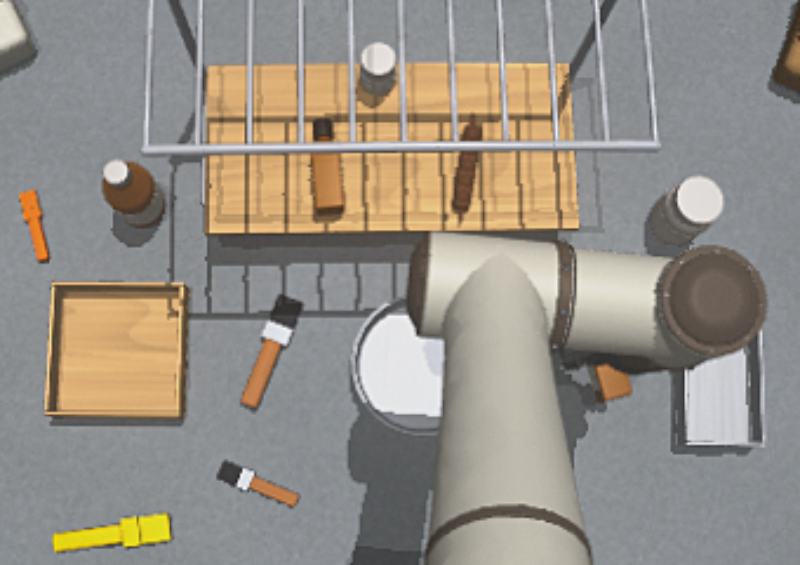

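Picture: bottle b is held by the gripper (its rear end shows at (612,380)); the rest is unmoved.

Run:
```python
from h import *
st(); plan([((452,321,110),0,0)],step=40)
```

```text
t 2.97 p [ 456.7 -195.6  126.4] lean 0.6 yaw 17.0 w 33.3 F [ 0.1  0.5 -1.5] g 59.8
1 [-0.0113, 0.0381, 0.0012] [0.0, 0.0, 1.3]
2 [-0.0103, 0.0384, 0.0012] [0.0, 0.1, 1.3]
3 [-0.0096, 0.0386, 0.0012] [0.0, 0.0, 1.3]
4 [-0.0086, 0.0388, 0.0012] [0.0, 0.1, 1.3]
5 [-0.0078, 0.0389, 0.0012] [-0.1, 0.0, 1.3]
6 [-0.0068, 0.0392, 0.0012] [0.0, 0.1, 1.3]
7 [-0.006, 0.0393, 0.0013] [0.0, 0.0, 1.3]
8 [-0.0051, 0.0394, 0.0012] [0.0, 0.0, 1.4]
9 [-0.0041, 0.0395, 0.0013] [0.0, 0.1, 1.3]
10 [-0.0033, 0.0396, 0.0012] [0.0, 0.0, 1.3]
11 [-0.0023, 0.0397, 0.0012] [0.0, 0.1, 1.3]
12 [-0.0014, 0.0397, 0.0013] [0.0, 0.0, 1.3]
13 [-0.0005, 0.0398, 0.0012] [-0.1, 0.0, 1.3]
-- at ((452, 321, 110), 0, 0)
```

>>> {"api": "servo_tool", "payload": {
  "commands": [
    [[200, -0.011, 0.038, 0, 0, 0, 1.3], [200, -0.01, 0.0384, 0, 0, 0, 1.3], [200, -0.0093, 0.0386, 0, 0, 0, 1.3], [200, -0.0084, 0.0388, 0, 0, 0, 1.3], [200, -0.0076, 0.0389, 0, 0, 0, 1.3], [200, -0.0066, 0.0392, 0, 0, 0, 1.3], [200, -0.0058, 0.0393, 0, 0, 0, 1.3], [200, -0.0048, 0.0394, 0, 0, 0, 1.4], [200, -0.004, 0.0395, 0, 0, 0, 1.3], [200, -0.003, 0.0396, 0, 0, 0, 1.3]]
  ]
}}

```text
clock: 3.8
position: [447.1, 203.0, 121.6]
ee_rot: [-0.033, 0.999, -0.0, -0.001]
contact_force: [1.2, -0.2, -1.5]
gripper_width: 32.8
grasp_force: 59.8
```

>>> {"api": "servo_tool", "payload": {
  "commands": [
    [[200, -0.002, 0.0397, 0, 0, 0, 1.3], [200, -0.0012, 0.0397, 0, 0, 0, 1.3], [200, 0, 0.0398, 0, 0, 0, 1.3], [200, 0, 0, 0, 0, 0, 0], [200, 0, 0, 0, 0, 0, 0], [200, 0, 0, 0, 0, 0, 0]]
  ]
}}

```text
clock: 4.3
position: [445.3, 320.0, 121.1]
ee_rot: [0.0, 1.0, -0.001, -0.001]
contact_force: [0.4, -0.3, -2.0]
gripper_width: 32.7
grasp_force: 60.0
```

Run:
```python
from h import *
st(); plan([((452,321,60),0,0),((452,321,19),0,0)],step=40)
```

```text
t 4.3 p [445.3 320.  121.1] lean -0.1 yaw -0.0 w 32.7 F [ 0.4 -0.3 -2. ] g 60.0
1 [-0.0034, 0.0006, 0.0305] [-0.1, -0.1, 0.0]
2 [-0.0034, 0.0005, 0.0306] [0.0, 0.0, 0.0]
-- at ((452, 321, 60), 0, 0)
3 [0.0, 0.0, 0.0205] [0.0, 0.0, 0.0]
4 [0.0, 0.0, 0.0205] [0.0, 0.0, 0.0]
-- at ((452, 321, 19), 0, 0)
```

>>> {"api": "servo_tool", "payload": {
  "commands": [
    [[200, -0.003, 0.0005, 0.025, 0, 0, 0], [200, -0.003, 0.0005, 0.025, 0, 0, 0], [200, 0, 0, 0.025, 0, 0, 0], [200, 0, 0, 0.018, 0, 0, 0], [200, 0, 0, 0.008, 0, 0, 0], [200, 0, 0, 0.003, 0, 0, 0], [200, 0, 0, 0, 0, 0, 0], [200, 0, 0, 0, 0, 0, 0]]
  ]
}}

```text
clock: 4.97
position: [452.9, 321.9, 19.4]
ee_rot: [0.001, 1.0, 0.001, 0.001]
contact_force: [0.1, 0.3, -0.5]
gripper_width: 33.1
grasp_force: 60.1
```

>>> {"api": "servo_tool", "payload": {
  "commands": [
    [[200, 0, 0, 0.002, 0, 0, 0], [200, 0, 0, 0.0, 0, 0, 0], [115, 0, 0, 0, 0, 0, 0], [115, 0, 0, 0, 0, 0, 0], [115, 0, 0, 0, 0, 0, 0]]
  ]
}}

```text
clock: 5.38
position: [452.5, 322.1, 16.8]
ee_rot: [0.0, 1.0, 0.0, 0.0]
contact_force: [0.1, -0.4, 0.5]
gripper_width: 46.3
grasp_force: 0.0
```

>>> {"api": "servo_tool", "payload": {
  "commands": [
    [[115, 0, 0, -0.015, 0, 0, 0], [115, 0, 0, -0.025, 0, 0, 0], [115, 0, 0, -0.04, 0, 0, 0], [60, 0, 0, -0.04, 0, 0, 0], [60, 0, -0.035, 0, 0, 0, 3], [60, 0, -0.038, 0, 0, 0, 6], [60, 0, -0.035, 0, 0, 0, 6], [60, 0, -0.035, 0, 0, 0, 5], [60, 0, 0, 0, 0, 0, 0], [60, 0, 0, 0, 0, 0, 0]]
  ]
}}

```text
clock: 6.22
position: [435.3, 179.1, 136.9]
ee_rot: [0.175, 0.985, 0.0, 0.0]
contact_force: [0.7, 0.4, 1.0]
gripper_width: 65.3
grasp_force: 0.0
```

Run:
```python
from h import *
st()
d=cams.get_image("scene");cv2.imwrite("pics/s2.png",cv2.resize(d["frame"][90:250,200:440],(780,520)))
plan([((455,180,60),-20,0),((455,180,9),-20,0,18)])
```

```text
t 6.22 p [435.3 179.1 136.9] lean 0.0 yaw -20.1 w 65.3 F [0.7 0.4 1. ] g 0.0
1 [-0.006, 0.002, 0.0257] [0.0, 0.0, 0.0]
2 [-0.0059, 0.0021, 0.0256] [0.1, 0.0, 0.0]
3 [-0.006, 0.002, 0.0257] [0.0, 0.1, -0.1]
-- at ((455, 180, 60), -20, 0)
4 [0.0, 0.0, 0.017] [0.0, 0.0, 0.0]
5 [0.0, 0.0, 0.017] [0.0, 0.0, 0.0]
6 [0.0, 0.0, 0.017] [0.0, 0.0, 0.0]
-- at ((455, 180, 9), -20, 0, 18)
```

View pics/s2.png

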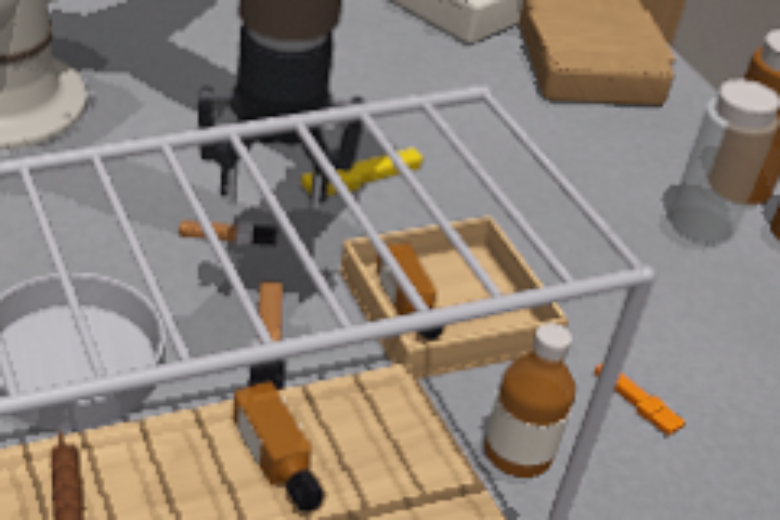

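Picture: bottle b lies flat in the crate near its robot's-right wall; the brush is free below the gripper.

>>> {"api": "servo_tool", "payload": {
  "commands": [
    [[60, -0.006, 0.002, 0.03, 0, 0, 0], [60, -0.006, 0.002, 0.03, 0, 0, 0], [60, -0.006, 0.002, 0.03, 0, 0, 0], [60, 0, 0, 0.022, 0, 0, 0], [60, 0, 0, 0.014, 0, 0, 0], [60, 0, 0, 0.003, 0, 0, 0], [60, 0, 0, 0, 0, 0, 0], [60, 0, 0, 0, 0, 0, 0]]
  ]
}}

```text
clock: 6.93
position: [455.4, 181.1, 7.8]
ee_rot: [0.173, 0.985, 0.0, 0.001]
contact_force: [-0.0, 0.5, -0.3]
gripper_width: 65.1
grasp_force: 0.0
```

>>> {"api": "servo_tool", "payload": {
  "commands": [
    [[230, 0, 0, 0, 0, 0, 0], [230, 0, 0, 0, 0, 0, 0], [230, 0, 0, 0, 0, 0, 0], [230, 0, 0, 0, 0, 0, 0], [230, 0, 0, 0, 0, 0, 0], [230, 0, 0, 0, 0, 0, 0], [230, 0, 0, 0, 0, 0, 0]]
  ]
}}

```text
clock: 7.52
position: [455.1, 180.4, 8.5]
ee_rot: [0.174, 0.985, 0.001, 0.001]
contact_force: [-2.0, -0.7, 5.8]
gripper_width: 20.3
grasp_force: 59.3
```

>>> {"api": "servo_tool", "payload": {
  "commands": [
    [[230, 0, 0, -0.015, 0, 0, 0], [230, 0, 0, -0.025, 0, 0, 0], [230, 0, 0, -0.035, 0, 0, 0], [230, 0, 0, -0.035, 0, 0, 0], [230, 0, 0, 0, 0, 0, 0], [230, 0, 0, 0, 0, 0, 0], [230, 0, 0, 0, 0, 0, 0]]
  ]
}}

```text
clock: 8.1
position: [453.9, 179.5, 117.1]
ee_rot: [0.174, 0.985, 0.0, -0.0]
contact_force: [-0.2, -1.0, -1.0]
gripper_width: 19.9
grasp_force: 58.8
```

Run:
```python
from h import *
st()
d=cams.get_image("top");f=d["frame"]
# tray outline: bright/gray vs bench -> edges; rim corners refined by blob of light floor
x0,y0,x1,y1=[int(v*.64) for v in (575,275,665,405)]
g=cv2.cvtColor(f,cv2.COLOR_BGR2GRAY)[y0:y1,x0:x1]; m=(g>185).astype(np.uint8)
ys,xs=np.where(m); print(axis(plane(d,np.c_[xs+x0,ys+y0],20)),m.sum())
plan([((441,-371,115),-3,0)],step=40)
```

```text
t 8.1 p [453.9 179.5 117.1] lean -0.0 yaw -20.1 w 19.9 F [-0.2 -1.  -1. ] g 58.8
(array([ 457., -382.]), [101.4, 192.6], np.float32(-0.5)) 1581
1 [-0.0126, -0.0372, 0.0001] [0.0, 0.0, -1.2]
2 [-0.0119, -0.0375, 0.0002] [0.0, 0.0, -1.2]
3 [-0.0111, -0.0377, 0.0001] [0.0, 0.0, -1.3]
4 [-0.0102, -0.038, 0.0001] [0.0, 0.0, -1.2]
5 [-0.0094, -0.0382, 0.0002] [0.0, 0.0, -1.2]
6 [-0.0086, -0.0383, 0.0001] [0.0, 0.0, -1.2]
7 [-0.0078, -0.0386, 0.0002] [0.0, -0.1, -1.2]
8 [-0.007, -0.0387, 0.0001] [0.0, 0.0, -1.3]
9 [-0.0062, -0.0388, 0.0002] [0.0, 0.0, -1.2]
10 [-0.0053, -0.039, 0.0001] [-0.1, 0.0, -1.2]
11 [-0.0045, -0.039, 0.0001] [0.0, 0.0, -1.2]
12 [-0.0036, -0.0392, 0.0001] [0.0, 0.0, -1.2]
13 [-0.0029, -0.0392, 0.0001] [0.0, 0.0, -1.3]
14 [-0.0019, -0.0393, 0.0] [0.0, 0.0, -1.2]
-- at ((441, -371, 115), -3, 0)
```

>>> {"api": "servo_tool", "payload": {
  "commands": [
    [[230, -0.0126, -0.0372, 0, 0, 0, -1.2], [230, -0.0119, -0.0375, 0, 0, 0, -1.2], [230, -0.0111, -0.0377, 0, 0, 0, -1.3], [230, -0.0102, -0.038, 0, 0, 0, -1.2], [230, -0.0094, -0.0382, 0, 0, 0, -1.2], [230, -0.0086, -0.0383, 0, 0, 0, -1.2], [230, -0.0078, -0.0386, 0, 0, 0, -1.2], [230, -0.007, -0.0387, 0, 0, 0, -1.3], [230, -0.0062, -0.0388, 0, 0, 0, -1.2], [230, -0.0053, -0.039, 0, 0, 0, -1.2]]
  ]
}}

```text
clock: 8.98
position: [444.4, -214.9, 115.7]
ee_rot: [0.068, 0.998, 0.0, -0.002]
contact_force: [1.0, 1.0, -0.1]
gripper_width: 20.1
grasp_force: 58.9
```

>>> {"api": "servo_tool", "payload": {
  "commands": [
    [[230, -0.006, -0.039, 0, 0, 0, -1.2], [230, -0.005, -0.04, 0, 0, 0, -1.2], [230, -0.004, -0.04, 0, 0, 0, -1.3], [230, -0.003, -0.04, 0, 0, 0, -2], [230, 0, 0, 0.03, 0, 0, 0], [230, 0, 0, 0.025, 0, 0, 0], [230, 0, 0, 0.015, 0, 0, 0], [230, 0, 0, 0, 0, 0, 0], [230, 0, 0, 0, 0, 0, 0], [230, 0, 0, 0, 0, 0, 0]]
  ]
}}

```text
clock: 9.82
position: [447.5, -373.4, 47.4]
ee_rot: [0.018, 1.0, -0.0, -0.0]
contact_force: [0.7, 1.2, -0.7]
gripper_width: 20.4
grasp_force: 59.0
```

Run:
```python
from h import *
st()
plan([((445,-374,20),-1.5,0,18)])
```

```text
t 9.82 p [ 447.5 -373.4   47.4] lean -0.0 yaw -2.1 w 20.4 F [ 0.7  1.2 -0.7] g 59.0
1 [0.0012, -0.0004, 0.0137] [0.0, 0.0, -0.3]
2 [0.0012, -0.0003, 0.0137] [0.0, 0.0, -0.3]
-- at ((445, -374, 20), -1.5, 0, 18)
```

>>> {"api": "servo_tool", "payload": {
  "commands": [
    [[230, 0.001, 0, 0.014, 0, 0, 0], [230, 0.001, 0, 0.012, 0, 0, 0], [230, 0, 0, 0.006, 0, 0, 0], [230, 0, 0, 0.003, 0, 0, 0], [230, 0, 0, 0, 0, 0, 0], [230, 0, 0, 0, 0, 0, 0]]
  ]
}}

```text
clock: 10.32
position: [445.8, -373.4, 13.2]
ee_rot: [0.018, 1.0, -0.0, 0.001]
contact_force: [-0.8, -0.2, -0.5]
gripper_width: 19.8
grasp_force: 59.0
```

>>> {"api": "servo_tool", "payload": {
  "commands": [
    [[120, 0, 0, 0, 0, 0, 0], [120, 0, 0, 0, 0, 0, 0], [120, 0, 0, 0, 0, 0, 0], [120, 0, 0, 0, 0, 0, 0], [120, 0, 0, -0.015, 0, 0, 0], [120, 0, 0, -0.03, 0, 0, 0], [120, 0, 0, -0.04, 0, 0, 0], [120, 0, 0, -0.04, 0, 0, 0], [60, 0, 0, -0.04, 0, 0, 0], [60, 0, 0, -0.04, 0, 0, 0]]
  ]
}}

```text
clock: 11.15
position: [444.6, -373.0, 219.5]
ee_rot: [0.019, 1.0, -0.0, 0.0]
contact_force: [0.8, -0.6, 0.1]
gripper_width: 64.6
grasp_force: 0.0
```

Run:
```python
from h import *
st()
d=cams.get_image("top");cv2.imwrite("pics/t3.png",cv2.resize(d["frame"][90:260,140:300],(750,797)[:1]+(597,)) if 0 else cv2.resize(d["frame"][95:170,200:310],(800,545),interpolation=cv2.INTER_CUBIC))
b=cv2.cvtColor(d["frame"],cv2.COLOR_BGR2HSV).astype(int)
r=d["frame"][...,2].astype(int)-d["frame"][...,0]
for n,s in (("crateb",0),):pass
plan([((560,-54,235),0,35)],step=38)
```

```text
t 11.15 p [ 444.6 -373.   219.5] lean 0.0 yaw -2.1 w 64.6 F [ 0.8 -0.6  0.1] g 0.0
1 [-0.0111, 0.0362, -0.0008] [-0.1, -3.8, -0.2]
2 [-0.0113, 0.0362, -0.0001] [-0.2, -3.8, -0.2]
3 [-0.0114, 0.0361, 0.0009] [-0.1, -3.8, -0.2]
4 [-0.0115, 0.0361, 0.0016] [-0.1, -3.8, -0.2]
5 [-0.0114, 0.036, 0.0025] [-0.2, -3.8, -0.2]
6 [-0.0113, 0.036, 0.0034] [-0.1, -3.8, -0.2]
7 [-0.0113, 0.036, 0.0041] [-0.1, -3.8, -0.2]
8 [-0.011, 0.0359, 0.005] [-0.2, -3.8, -0.2]
9 [-0.0108, 0.0358, 0.0058] [-0.1, -3.8, -0.2]
-- at ((560, -54, 235), 0, 35)
```

View pics/t3.png

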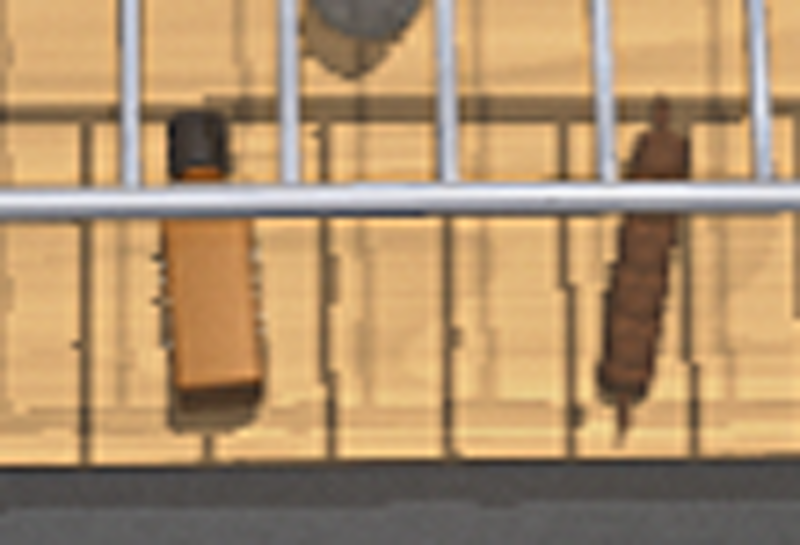

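Picture (crop offset (200,95), scale 7.27): the bottle's top rear corners are at (177,388),(262,380), its side edges up to (165,222),(250,222); pod body runs from (622,395) to (665,125).

Run:
```python
from h import *
d=cams.get_image("top")
for n,x,y,z in (("rearL",177,388,114),("rearR",262,380,114),("sideL",165,222,114),("sideR",249,222,114),("cap",199,145,103),("podF",622,395,89),("podB",665,125,89),("tipF",620,440,89),("tipB",662,98,89),("edgeL",50,465,80),("edgeR",790,460,80),("railL",10,200,346),("railR",790,197,346)):
    print(n,plane(d,[(200+x/7.27,95+y/7.27)],z)[0].round(1))
```

```text
rearL [616.2 118.6]
rearR [620.   87.7]
sideL [679.6 125.1]
sideR [680.4  94.1]
cap [714. 114.]
podF [625.  -47.2]
podB [732.9 -63.4]
tipF [607.5 -46.5]
tipB [743.8 -62.3]
edgeL [594.6 167. ]
edgeR [ 604.  -112.2]
railL [606.5 156.8]
railR [614.2 -68.9]
```

>>> {"api": "servo_tool", "payload": {
  "commands": [
    [[60, -0.011, 0.036, -0.0008, 0, -3.8, 0], [60, -0.011, 0.036, 0, 0, -3.8, -0.2], [60, -0.0112, 0.036, 0.0009, 0, -3.8, 0], [60, -0.0112, 0.036, 0.0016, 0, -3.8, 0], [60, -0.011, 0.036, 0.0025, 0, -3.8, 0], [60, -0.011, 0.036, 0.0034, 0, -3.8, 0], [60, -0.011, 0.036, 0.0041, 0, -3.8, 0], [60, -0.011, 0.036, 0.005, 0, -3.8, 0], [60, -0.011, 0.036, 0.0058, 0, -3.8, 0], [60, 0, 0, 0, 0, 0, 0]]
  ]
}}

```text
clock: 12.08
position: [549.4, -92.7, 223.2]
ee_rot: [0.018, 0.963, -0.017, 0.268]
contact_force: [-0.6, -1.4, -0.2]
gripper_width: 65.1
grasp_force: 0.0
```

Run:
```python
from h import *
st(); print(arm.read_state()["joints"].round(2))
```

```text
t 12.08 p [549.4 -92.7 223.2] lean 31.1 yaw -2.5 w 65.1 F [-0.6 -1.4 -0.2] g 0.0
[ 0.16  0.05 -0.73  0.46 -0.29 -2.18]
```

```bash
cat > kin.py <<'E'
import numpy as np, itertools
from scipy.spatial.transform import Rotation as R
from scipy.optimize import least_squares
def fk(q,p,s,pts=False):
    zs,a1,L1,L2,off,D=p; z1=R.from_euler('z',q[0]); 
    F=z1*R.from_euler('y',q[1]-q[2]); W=F*R.from_euler('x',s[0]*q[3]); B=W*R.from_euler('y',-q[4])
    sh=np.array([0,0,zs])+z1.apply([a1,0,0]); el=sh+z1.apply(R.from_euler('y',q[1]).apply([0,0,L1])); w=el+F.apply([L2,0,0])
    o=w+W.apply([0,off,0]); t=o+B.apply([D,0,0])
    Q=B*R.from_euler('x',s[1]*q[5])*R.from_matrix(np.array([[0,0,1],[0,s[2],0],[-s[2],0,0]],float))
    return (sh,el,w,o,t,Q) if pts else (t,Q)
E
python3 - <<'E'
from kin import *
from h import arm
s=arm.read_state()
data=[([-8.71403672e-01,3.85555442e-01,6.60975241e-03,-5.15510552e-04,-1.19397124,-2.58596276e-01],[266.43,-564.72,230.21],[-.218525,.975831,.00105,-.000276]),(s["joints"],s["position"],s["ee_rot"])]
for sg in itertools.product((1,-1),repeat=3):
    e=[(fk(q,[0]*6,sg)[1].inv()*R.from_quat(r)).magnitude() for q,p,r in data]
    if max(e)<.3:
        f=lambda P:np.concatenate([fk(q,P,sg)[0]-p for q,p,r in data]+[(np.array(P)-[180,0,410,430,-130,330])*.02])
        o=least_squares(f,[180,0,410,430,-130,330]); print(sg,np.round(e,3),o.x.round(0),o.fun[:6].round(1))
np.save("d1.npy",np.concatenate([s["joints"],s["position"],s["ee_rot"]]))
E
python3 - <<'E'
from kin import *
d=np.load("d1.npy")
data=[([-8.71403672e-01,3.85555442e-01,6.60975241e-03,-5.15510552e-04,-1.19397124,-2.58596276e-01],[266.43,-564.72,230.21],[-.218525,.975831,.00105,-.000276]),(d[:6],d[6:9],d[9:])]
for s0 in (1,-1):
    for s1 in (1,-1):
        E=[]
        for q,p,r in data:
            z1=R.from_euler('z',q[0]);F=z1*R.from_euler('y',q[1]-q[2]);B=F*R.from_euler('x',s0*q[3])*R.from_euler('y',-q[4])*R.from_euler('x',s1*q[5])
            E.append(B.inv()*R.from_quat(r))
        print(s0,s1,E[0].as_matrix().round(2).tolist(),E[1].as_matrix().round(2).tolist())
E
```

```text
1 1 [[0.0, -0.0, 1.0], [-0.87, 0.49, 0.0], [-0.49, -0.87, 0.0]] [[0.04, 0.25, 0.97], [0.95, -0.32, 0.04], [0.32, 0.91, -0.25]]
1 -1 [[0.0, -0.0, 1.0], [-1.0, 0.0, 0.0], [-0.0, -1.0, -0.0]] [[0.04, 0.25, 0.97], [-0.63, -0.75, 0.22], [0.78, -0.62, 0.12]]
-1 1 [[-0.0, 0.0, 1.0], [-0.87, 0.49, -0.0], [-0.49, -0.87, 0.0]] [[-0.0, 0.0, 1.0], [0.35, -0.94, 0.0], [0.94, 0.35, -0.0]]
-1 -1 [[-0.0, 0.0, 1.0], [-1.0, 0.0, -0.0], [-0.0, -1.0, 0.0]] [[0.0, 0.0, 1.0], [-1.0, 0.0, 0.0], [-0.0, -1.0, 0.0]]
```

```bash
sed -i 's/Q=B.*/Q=B*R.from_euler("x",s[1]*q[5])*R.from_matrix(np.array([[0,0,1],[-1,0,0],[0,-1,0]],float))/' kin.py
cat >> kin.py <<'E'
d=np.load("d1.npy"); S=(-1,-1)
data=[([-8.71403672e-01,3.85555442e-01,6.60975241e-03,-5.15510552e-04,-1.19397124,-2.58596276e-01],[266.43,-564.72,230.21]),(d[:6],d[6:9])]
g=[180,0,410,430,-130,330]
o=least_squares(lambda P:np.concatenate([fk(q,P,S)[0]-p for q,p in data]+[(np.array(P)-g)*.01]),g); PR=o.x
lo=np.array([-3.14,-1.21,-1.07,-3.16,-2.99,-3.1]);hi=np.array([3.14,2.06,1.41,2.05,-.16,3.1])
def ik(P,Q,q0):
    def f(q):
        t,r=fk(q,PR,S); return np.r_[(t-P)/100,(r.inv()*Q).as_rotvec()*3]
    r=least_squares(f,np.clip(q0,lo+.01,hi-.01),bounds=(lo,hi)); return r.x,np.abs(r.fun).max()
def railclear(q):
    sh,el,w,o,t,Q=fk(q,PR,S,True); x=[]
    for a,b in ((el,w),(w,o),(o,t)):
        m=a+(b-a)*np.linspace(0,1,40)[:,None]; rx=609-(m[:,1]-60)*.034
        k=np.hypot(m[:,0]-rx,m[:,2]-346); x.append(round(float(k.min())))
    return x,t.round(0)
E
python3 - <<'E'
from kin import *; from h import ori
print(PR.round(0),o.fun[:6].round(1))
for nm,P,y in (("pod",(659,-52,92),-8.5),("a",(653,107,92),6.5)):
  for lean in (15,20,25,30,35,45,55):
    sol=[]
    for q0 in ([.2,.6,-.3,.2,-.6,-2],[.2,.6,-.3,.2,-.6,0],[.2,.6,-.3,-2.9,-.4,1],[0,.6,-.3,-2.9,-.6,-2],[.3,.6,-.3,-1.5,-.6,-2],[.2,.6,-.3,1.5,-.6,2],[-.2,.6,-.3,-1.5,-.6,1]):
      for h in (0,180):
        q,e=ik(np.array(P,float),ori(y,lean)*R.from_euler('z',h,degrees=True),q0)
        if e<.02 and not any(np.abs(q-a).max()<.1 for a in sol): sol.append(q); print(nm,lean,h,q.round(2),railclear(q)[0])
E
```

```text
[ 161.    1.  563.  421. -160.  296.] [-0.1 -0.   0.   0.   0.1 -0. ]
pod 15 0 [ 0.2   0.46 -0.35  0.18 -0.52 -2.07] [77, 44, 20]
pod 15 180 [ 0.2   0.46 -0.35  0.18 -0.52  1.07] [77, 44, 20]
pod 20 0 [ 0.2   0.44 -0.48  0.36 -0.34 -2.24] [123, 59, 42]
pod 20 180 [ 0.2   0.44 -0.48  0.36 -0.34  0.9 ] [123, 59, 42]
pod 55 0 [-0.39  0.46 -0.61 -2.71 -0.49  1.33] [206, 206, 180]
pod 55 180 [-0.39  0.46 -0.61 -2.71 -0.49 -1.82] [206, 206, 180]
a 15 0 [ 0.44  0.46 -0.34  0.17 -0.52 -2.04] [112, 45, 22]
a 15 180 [ 0.44  0.46 -0.34  0.17 -0.52  1.11] [112, 45, 22]
a 20 0 [ 0.44  0.44 -0.47  0.33 -0.35 -2.2 ] [154, 61, 44]
a 20 180 [ 0.44  0.44 -0.47  0.33 -0.35  0.94] [154, 61, 44]
a 55 0 [-0.15  0.46 -0.59 -2.65 -0.47  1.28] [165, 165, 182]
a 55 180 [-0.15  0.46 -0.59 -2.65 -0.47 -1.86] [165, 165, 182]
```

```bash
cat >> kin.py <<'E'
def jplan(qs,turn=6.8,step=38,show=True):
    n=0; q=np.array(qs[0],float); t,r=fk(q,PR,S)
    for G in qs[1:]:
        G=np.array(G,float); N=1
        while 1:
            path=[q+(G-q)*k/N for k in range(N+1)]; f=[fk(x,PR,S) for x in path]
            if all(np.linalg.norm(b[0]-a[0])<step and (a[1].inv()*b[1]).magnitude()*57.3<turn for a,b in zip(f,f[1:])): break
            N+=1
        for x in path[1:]:
            T,Q=fk(x,PR,S); n+=1; m=np.round(r.inv().apply(T-t)/1000,4)+0.; v=np.round((r.inv()*Q).as_rotvec(degrees=True),1)+0.
            t=t+r.apply(m*1000); r=r*R.from_rotvec(v,degrees=True)
            if show: print(n,m.tolist(),v.tolist(),"  tcp",t.round(0).astype(int).tolist())
        print("--",G.round(2),railclear(G)[0]); q=G
E
python3 - <<'E'
from kin import *; from h import ori,arm
q0=arm.read_state()["joints"]
J=o.jac[:6]; print("sv",np.linalg.svd(J)[1].round(3))
for P,y in (((560,-40,130),-8.5),((659,-52,92),-8.5),((560,97,130),6.5)):
  for lean in (47,50,55,60):
    q,e=ik(np.array(P,float),ori(y,lean)*R.from_euler('z',180,degrees=True),[-.39,.46,-.61,-2.71,-.49,-1.82]); print(P,lean,q.round(2),round(e,3))
g,_=ik(np.array([540,-40,180.]),ori(-8.5,55)*R.from_euler('z',180,degrees=True),[-.39,.46,-.61,-2.71,-.49,-1.82])
m=q0.copy(); m[4]=-.6
jplan([q0,m,g])
E
```

```text
sv [2.556 1.851 1.372 0.367 0.134 0.049]
(560, -40, 130) 47 [-0.33  0.22 -0.61 -2.33 -0.16 -2.26] 0.094
(560, -40, 130) 50 [-0.31  0.21 -0.59 -2.23 -0.16 -2.37] 0.001
(560, -40, 130) 55 [-0.45  0.26 -0.76 -2.57 -0.46 -1.92] 0.0
(560, -40, 130) 60 [-0.49  0.32 -0.86 -2.67 -0.69 -1.77] 0.0
(659, -52, 92) 47 [-0.31  0.42 -0.44 -2.42 -0.16 -2.18] 0.052
(659, -52, 92) 50 [-0.34  0.42 -0.49 -2.51 -0.26 -2.06] 0.0
(659, -52, 92) 55 [-0.39  0.46 -0.61 -2.71 -0.49 -1.82] 0.0
(659, -52, 92) 60 [-0.41  0.51 -0.69 -2.78 -0.69 -1.72] 0.0
(560, 97, 130) 47 [-0.07  0.23 -0.59 -2.28 -0.16 -2.3 ] 0.113
(560, 97, 130) 50 [-0.06  0.22 -0.57 -2.18 -0.16 -2.41] 0.017
(560, 97, 130) 55 [-0.19  0.26 -0.73 -2.52 -0.44 -1.97] 0.0
(560, 97, 130) 60 [-0.24  0.32 -0.83 -2.63 -0.66 -1.8 ] 0.0
1 [0.0253, -0.0177, -0.0016] [3.4, 4.9, 0.0]   tcp [526, -110, 212]
2 [0.0253, -0.0176, -0.0016] [3.4, 4.9, 0.0]   tcp [501, -126, 203]
3 [0.0254, -0.0177, -0.0017] [3.5, 4.9, 0.0]   tcp [476, -142, 198]
-- [ 0.16  0.05 -0.73  0.46 -0.6  -2.18] [296, 254, 175]
4 [0.0142, 0.0015, 0.0085] [-2.8, 1.0, 6.0]   tcp [464, -142, 18
[... 1159 characters left out ...]
0035] [-2.4, 0.1, 6.3]   tcp [453, -27, 122]
23 [0.0074, 0.0061, 0.0035] [-2.4, 0.1, 6.3]   tcp [462, -24, 126]
24 [0.0077, 0.0063, 0.0035] [-2.4, 0.1, 6.3]   tcp [471, -23, 131]
25 [0.0082, 0.0064, 0.0036] [-2.4, 0.1, 6.3]   tcp [480, -22, 137]
26 [0.0087, 0.0066, 0.0036] [-2.3, 0.2, 6.3]   tcp [490, -22, 143]
27 [0.0093, 0.0065, 0.0037] [-2.3, 0.1, 6.4]   tcp [500, -24, 150]
28 [0.01, 0.0065, 0.0038] [-2.2, 0.2, 6.3]   tcp [510, -26, 157]
29 [0.0106, 0.0062, 0.0038] [-2.2, 0.2, 6.4]   tcp [520, -30, 164]
30 [0.0112, 0.0059, 0.0039] [-2.2, 0.2, 6.3]   tcp [530, -34, 171]
31 [0.012, 0.0056, 0.004] [-2.1, 0.3, 6.4]   tcp [540, -40, 179]
-- [-0.31  0.09 -0.61 -2.16 -0.16 -2.45] [281, 281, 178]
```

>>> {"api": "servo_tool", "payload": {
  "commands": [
    [[60, 0.0253, -0.0177, -0.0016, 3.4, 4.9, 0], [60, 0.0253, -0.0177, -0.0016, 3.4, 4.9, 0], [60, 0.0253, -0.0177, -0.0016, 3.4, 4.9, 0], [60, 0, 0, 0, 0, 0, 0], [60, 0, 0, 0, 0, 0, 0]]
  ]
}}

```text
clock: 12.5
position: [477.7, -143.9, 199.4]
ee_rot: [0.047, 0.984, -0.098, 0.142]
contact_force: [0.4, -0.1, 1.2]
gripper_width: 65.0
grasp_force: 0.0
```

```bash
python3 - <<'E'
from h import arm; import numpy as np
s=arm.read_state(); print(s["joints"].round(3)); np.save("d2.npy",np.concatenate([s["joints"],s["position"],s["ee_rot"]]))
E
sed -i 's/^g=\[180/import glob\ndata=data[:1]+[(np.load(f)[:6],np.load(f)[6:9]) for f in sorted(glob.glob("d?.npy"))]\n&/' kin.py
python3 - <<'E'
from kin import *; from h import ori,arm
q0=arm.read_state()["joints"]
print(PR.round(0),"res",o.fun[:-6].round(1))
g,e=ik(np.array([550,-45,140.]),ori(-8.5,58)*R.from_euler('z',180,degrees=True),[-.39,.46,-.61,-2.71,-.49,-1.82])
print(e);jplan([q0,g])
E
```

```text
[ 0.157  0.052 -0.723  0.45  -0.6   -2.173]
[ 161.    0.  565.  422. -160.  298.] res [-0.  0.  0.  0.  0. -0.  0.  0. -0.]
1.313900810373525e-10
1 [0.0256, -0.002, 0.0137] [-2.3, 2.5, 5.5]   tcp [457, -147, 179]
2 [0.0246, -0.0021, 0.0131] [-2.4, 2.4, 5.5]   tcp [436, -147, 161]
3 [0.0234, -0.0021, 0.0126] [-2.3, 2.3, 5.5]   tcp [416, -144, 143]
4 [0.0224, -0.0018, 0.012] [-2.4, 2.2, 5.6]   tcp [397, -139, 127]
5 [0.0213, -0.0016, 0.0116] [-2.4, 2.0, 5.7]   tcp [380, -130, 112]
6 [0.0202, -0.0011, 0.0109] [-2.4, 1.9, 5.7]   tcp [364, -120, 99]
7 [0.0192, -0.0007, 0.0105] [-2.5, 1.8, 5.7]   tcp [350, -108, 88]
8 [0.0181, 0.0, 0.0099] [-2.5, 1.7, 5.7]   tcp [338, -94, 78]
9 [0.0171, 0.0006, 0.0095] [-2.6, 1.5, 5.8]   tcp [329, -79, 70]
10 [0.0162, 0.0015, 0.0091] [-2.6, 1.4, 5.8]   tcp [322, -63, 63]
11 [0.0153, 0.0024, 0.0086] [-2.7, 1.3, 5.8]   tcp [318, -46, 58]
12 [0.0144, 0.0034, 0.0082] [-2.8, 1.3, 5.8]   tcp [317, -30, 55]
13 [0.0136, 0.0044, 0.0079] [-2.8, 1.1, 5.8]   tcp [318, -13, 53]
14 [0.013, 0.0055, 0.0077] [-2.9, 1.0, 5.7]   tcp [322, 2, 53]
15 [0.0122, 0.0067, 0.0073] 
[... 308 characters left out ...]
 0.013, 0.007] [-3.3, 0.6, 5.6]   tcp [394, 59, 75]
21 [0.0102, 0.0144, 0.007] [-3.4, 0.5, 5.7]   tcp [412, 60, 82]
22 [0.0102, 0.0156, 0.0071] [-3.5, 0.4, 5.6]   tcp [430, 58, 89]
23 [0.0103, 0.0169, 0.0072] [-3.6, 0.5, 5.5]   tcp [449, 53, 96]
24 [0.0104, 0.0181, 0.0076] [-3.7, 0.4, 5.6]   tcp [468, 44, 104]
25 [0.0107, 0.0192, 0.0077] [-3.7, 0.3, 5.4]   tcp [487, 32, 112]
26 [0.0109, 0.0204, 0.0081] [-3.7, 0.4, 5.5]   tcp [504, 17, 119]
27 [0.0113, 0.0214, 0.0084] [-3.9, 0.3, 5.4]   tcp [521, -1, 127]
28 [0.0118, 0.0223, 0.0088] [-3.9, 0.4, 5.5]   tcp [537, -21, 134]
29 [0.0123, 0.0233, 0.0093] [-3.9, 0.3, 5.3]   tcp [550, -45, 140]
-- [-0.49  0.25 -0.81 -2.57 -0.55 -1.89] [313, 312, 207]
```

Run:
```python
from kin import *; from h import ori,arm
q0=arm.read_state()["joints"]
g,e=ik(np.array([550,-45,140.]),ori(-8.5,58)*R.from_euler('z',180,degrees=True),[-.39,.46,-.61,-2.71,-.49,-1.82])
m=(q0+g)/2; m[2]+=.25; m[1]-=.05
jplan([q0,m,g])
```

```text
1 [0.015, -0.0012, 0.0082] [-2.7, 1.5, 5.9]   tcp [465, -146, 188]
2 [0.0139, -0.0001, 0.0076] [-2.8, 1.3, 5.9]   tcp [454, -145, 176]
3 [0.0127, 0.001, 0.0072] [-2.9, 1.2, 5.9]   tcp [445, -141, 166]
4 [0.0118, 0.0023, 0.0068] [-3.0, 1.1, 5.8]   tcp [436, -135, 157]
5 [0.0109, 0.0036, 0.0063] [-3.1, 1.0, 5.8]   tcp [430, -126, 149]
6 [0.0101, 0.0051, 0.0061] [-3.1, 0.9, 5.8]   tcp [426, -116, 142]
7 [0.0092, 0.0066, 0.0057] [-3.3, 0.8, 5.7]   tcp [425, -105, 137]
8 [0.0087, 0.0082, 0.0055] [-3.4, 0.7, 5.7]   tcp [425, -92, 134]
9 [0.0081, 0.0098, 0.0053] [-3.4, 0.7, 5.6]   tcp [429, -79, 132]
10 [0.0077, 0.0115, 0.0051] [-3.6, 0.6, 5.5]   tcp [435, -65, 133]
11 [0.0074, 0.0131, 0.0052] [-3.7, 0.5, 5.5]   tcp [443, -52, 135]
12 [0.0073, 0.0148, 0.0051] [-3.7, 0.5, 5.4]   tcp [453, -39, 140]
13 [0.0071, 0.0165, 0.0052] [-3.9, 0.5, 5.4]   tcp [466, -27, 146]
14 [0.0073, 0.0182, 0.0053] [-4.0, 0.5, 5.2]   tcp [481, -17, 155]
-- [-0.17  0.1  -0.52 -1.06 -0.57 -2.03] [255, 255, 224]
15 [0.0095, -0.0069, 0.0075] [-1.8, 0.6, 6.0]   tcp [478, -5, 149]
16 [0.0081, -0.0054, 0.0069] [-1.9, 0.4,
[... 251 characters left out ...]
52] [-2.4, -0.1, 6.0]   tcp [488, 33, 137]
21 [0.0027, 0.0031, 0.0049] [-2.5, -0.2, 5.9]   tcp [495, 34, 137]
22 [0.002, 0.0051, 0.0047] [-2.7, -0.3, 5.9]   tcp [502, 33, 138]
23 [0.0014, 0.007, 0.0046] [-2.7, -0.4, 5.8]   tcp [509, 30, 139]
24 [0.001, 0.009, 0.0047] [-3.0, -0.5, 5.8]   tcp [517, 24, 140]
25 [0.0007, 0.0108, 0.0047] [-3.0, -0.6, 5.7]   tcp [525, 15, 141]
26 [0.0005, 0.0128, 0.0048] [-3.2, -0.6, 5.7]   tcp [533, 4, 142]
27 [0.0004, 0.0146, 0.0051] [-3.4, -0.7, 5.7]   tcp [540, -10, 142]
28 [0.0006, 0.0164, 0.0053] [-3.4, -0.7, 5.6]   tcp [546, -26, 142]
29 [0.0007, 0.0182, 0.0057] [-3.6, -0.7, 5.5]   tcp [550, -45, 140]
-- [-0.49  0.25 -0.81 -2.57 -0.55 -1.89] [313, 312, 207]
```

>>> {"api": "servo_tool", "payload": {
  "commands": [
    [[60, 0.015, -0.0012, 0.0082, -2.7, 1.5, 5.9], [60, 0.0139, 0, 0.0076, -2.8, 1.3, 5.9], [60, 0.0127, 0.001, 0.0072, -2.9, 1.2, 5.9], [60, 0.0118, 0.0023, 0.0068, -3.0, 1.1, 5.8], [60, 0.0109, 0.0036, 0.0063, -3.1, 1.0, 5.8], [60, 0.0101, 0.0051, 0.0061, -3.1, 0.9, 5.8], [60, 0.0092, 0.0066, 0.0057, -3.3, 0.8, 5.7], [60, 0.0087, 0.0082, 0.0055, -3.4, 0.7, 5.7], [60, 0.0081, 0.0098, 0.0053, -3.4, 0.7, 5.6], [60, 0.0077, 0.0115, 0.0051, -3.6, 0.6, 5.5]]
  ]
}}

```text
clock: 13.33
position: [435.1, -65.2, 132.8]
ee_rot: [0.485, 0.834, 0.238, 0.108]
contact_force: [-0.3, -1.0, -0.8]
gripper_width: 65.2
grasp_force: 0.0
```

>>> {"api": "servo_tool", "payload": {
  "commands": [
    [[60, 0.0074, 0.0131, 0.0052, -3.7, 0.5, 5.5], [60, 0.0073, 0.0148, 0.0051, -3.7, 0.5, 5.4], [60, 0.0071, 0.0165, 0.0052, -3.9, 0.5, 5.4], [60, 0.0073, 0.0182, 0.0053, -4.0, 0.5, 5.2], [60, 0, 0, 0, 0, 0, 0]]
  ]
}}

```text
clock: 13.75
position: [482.5, -17.6, 156.1]
ee_rot: [0.609, 0.693, 0.37, 0.111]
contact_force: [0.0, -1.7, 0.1]
gripper_width: 65.0
grasp_force: 0.0
```

Run:
```python
from kin import *; from h import ori,arm
s=arm.read_state(); q0=s["joints"]; print(q0.round(2),s["position"].round(0),s["clock"])
g,e=ik(np.array([550,-45,140.]),ori(-8.5,58)*R.from_euler('z',180,degrees=True),[-.39,.46,-.61,-2.71,-.49,-1.82])
jplan([q0,g])
```

```text
[-0.17  0.1  -0.52 -1.06 -0.57 -2.03] [482. -18. 156.] 13.75
1 [0.0095, -0.0071, 0.0074] [-1.8, 0.6, 6.0]   tcp [479, -6, 149]
2 [0.0081, -0.0057, 0.0068] [-1.8, 0.5, 6.0]   tcp [478, 5, 144]
3 [0.0068, -0.0041, 0.0063] [-2.0, 0.3, 5.9]   tcp [478, 14, 140]
4 [0.0056, -0.0025, 0.0058] [-2.1, 0.1, 6.0]   tcp [480, 22, 138]
5 [0.0045, -0.0007, 0.0054] [-2.2, 0.1, 6.0]   tcp [484, 28, 137]
6 [0.0035, 0.0012, 0.0051] [-2.4, -0.1, 5.9]   tcp [489, 32, 137]
7 [0.0027, 0.003, 0.0049] [-2.5, -0.2, 5.9]   tcp [495, 34, 137]
8 [0.002, 0.0049, 0.0047] [-2.7, -0.4, 5.9]   tcp [502, 33, 138]
9 [0.0015, 0.0069, 0.0046] [-2.7, -0.4, 5.8]   tcp [510, 29, 139]
10 [0.001, 0.0088, 0.0047] [-2.9, -0.5, 5.8]   tcp [518, 23, 140]
11 [0.0007, 0.0108, 0.0046] [-3.1, -0.5, 5.8]   tcp [525, 15, 141]
12 [0.0005, 0.0127, 0.0049] [-3.1, -0.6, 5.7]   tcp [533, 3, 142]
13 [0.0005, 0.0145, 0.005] [-3.4, -0.7, 5.6]   tcp [540, -10, 142]
14 [0.0006, 0.0164, 0.0054] [-3.4, -0.7, 5.6]   tcp [546, -27, 141]
15 [0.0007, 0.0181, 0.0056] [-3.6, -0.7, 5.5]   tcp [550, -45, 140]
-- [-0.49  0.25 -0.81 -2.57 -0.55 -1.89] [313, 312, 207]
```

Tracks exactly. Continue.

>>> {"api": "servo_tool", "payload": {
  "commands": [
    [[60, 0.0095, -0.0071, 0.0074, -1.8, 0.6, 6.0], [60, 0.0081, -0.0057, 0.0068, -1.8, 0.5, 6.0], [60, 0.0068, -0.0041, 0.0063, -2.0, 0.3, 5.9], [60, 0.0056, -0.0025, 0.0058, -2.1, 0.1, 6.0], [60, 0.0045, -0.0007, 0.0054, -2.2, 0.1, 6.0], [60, 0.0035, 0.0012, 0.0051, -2.4, -0.1, 5.9], [60, 0.0027, 0.003, 0.0049, -2.5, -0.2, 5.9], [60, 0.002, 0.0049, 0.0047, -2.7, -0.4, 5.9], [60, 0.0015, 0.0069, 0.0046, -2.7, -0.4, 5.8], [60, 0.001, 0.0088, 0.0047, -2.9, -0.5, 5.8]]
  ]
}}

```text
clock: 14.58
position: [514.9, 23.7, 138.4]
ee_rot: [0.845, 0.221, 0.487, 0.029]
contact_force: [-1.4, 0.6, 0.1]
gripper_width: 65.1
grasp_force: 0.0
```

>>> {"api": "servo_tool", "payload": {
  "commands": [
    [[60, 0.0007, 0.0108, 0.0046, -3.1, -0.5, 5.8], [60, 0.0005, 0.0127, 0.0049, -3.1, -0.6, 5.7], [60, 0.0005, 0.0145, 0.005, -3.4, -0.7, 5.6], [60, 0.0006, 0.0164, 0.0054, -3.4, -0.7, 5.6], [60, 0.0007, 0.0181, 0.0056, -3.6, -0.7, 5.5], [60, 0, 0, 0, 0, 0, 0]]
  ]
}}

```text
clock: 15.08
position: [547.7, -45.0, 137.8]
ee_rot: [0.874, -0.063, 0.481, 0.036]
contact_force: [-0.6, -0.6, -0.6]
gripper_width: 64.8
grasp_force: 0.0
```

```bash
cat >> h.py <<'E'
_ori=ori
def nearest(Q):
    q=R.from_quat(arm.read_state()["ee_rot"]); c=[Q,Q*R.from_euler('z',180,degrees=True)]
    return min(c,key=lambda x:(q.inv()*x).magnitude())
def ori(yaw,lean=0): return nearest(_ori(yaw,lean))
E
python3 - <<'E'
from h import *; from kin import ik,PR
st(); q=arm.read_state()["joints"]; print(q.round(2))
for P in ((659,-52,130),(659,-52,94),(480,-30,60),(480,-30,20)):
  for l in (55,58): print(P,l,ik(np.array(P,float),ori(-8.5,l),q))
plan([((610,-44,130),-8.5,58),((659,-52,115),-8.5,58),((664,-52.5,100),-8.5,58,15)])
E
```

```text
t 15.08 p [547.7 -45.  137.8] lean 57.3 yaw 171.6 w 64.8 F [-0.6 -0.6 -0.6] g 0.0
[-0.49  0.25 -0.81 -2.56 -0.55 -1.89]
(659, -52, 130) 55 (array([-0.36744542,  0.37244977, -0.54117385, -2.5794881 , -0.34059647,
       -1.97954327]), np.float64(3.3917035846542376e-12))
(659, -52, 130) 58 (array([-0.39221773,  0.39536407, -0.60787436, -2.67748396, -0.47512243,
       -1.85849723]), np.float64(3.432631956457044e-13))
(659, -52, 94) 55 (array([-0.39175455,  0.45762139, -0.61325123, -2.70471291, -0.48542898,
       -1.82100048]), np.float64(4.066620817866351e-11))
(659, -52, 94) 58 (array([-0.40532767,  0.48337878, -0.66058019, -2.75351481, -0.60599989,
       -1.75659285]), np.float64(1.9895196601282807e-15))
(480, -30, 60) 55 (array([-0.61826132,  0.49840508, -1.07      , -2.65900414, -0.94836252,
       -1.57902385]), np.float64(0.02901554136459649))
(480, -30, 60) 58 (array([-0.64213099,  0.53341933, -1.07      , -2.62760627, -1.01679827,
       -1.56808841]), np.float64(0.07652846807479607))
(480, -30, 20) 55 (array([-0.63777936,  0.66659184, -1.07      , -2.66391224, -1.07906075,
       -1.49904697]), np.float64(0.09400422753560568))
(480, -30, 20) 58 (array([-0.66192898,  0.71916031, -1.07      , -2.63289428, -1.16539076,
       -1.47400812]), np.float64(0.14065047719293874))
1 [0.0132, -0.005, 0.028] [0.0, 0.2, 0.1]
2 [0.0131, -0.0051, 0.0281] [0.0, 0.2, 0.1]
-- at ((610, -44, 130), -8.5, 58)
3 [0.0068, 0.0004, 0.025] [0.0, 0.0, 0.0]
4 [0.0067, 0.0003, 0.0251] [0.0, 0.0, 0.0]
-- at ((659, -52, 115), -8.5, 58)
5 [-0.005, -0.0001, 0.0061] [0.0, 0.0, 0.0]
6 [-0.005, -0.0001, 0.0061] [0.0, 0.0, 0.0]
-- at ((664, -52.5, 100), -8.5, 58, 15)
```

>>> {"api": "servo_tool", "payload": {
  "commands": [
    [[60, 0.0132, -0.005, 0.028, 0, 0.2, 0], [60, 0.0131, -0.005, 0.028, 0, 0.2, 0], [60, 0.0073, 0.0003, 0.0275, 0, 0, 0], [60, 0.0073, 0.0003, 0.0275, 0, 0, 0], [60, 0, 0, 0, 0, 0, 0], [60, 0, 0, 0, 0, 0, 0]]
  ]
}}

```text
clock: 15.58
position: [664.2, -50.2, 113.3]
ee_rot: [0.872, -0.059, 0.484, 0.036]
contact_force: [-0.5, 0.7, -0.1]
gripper_width: 65.2
grasp_force: 0.0
```

Run:
```python
from h import *
st()
for n in("scene",):
    d=cams.get_image(n);cv2.imwrite("pics/s4.png",cv2.resize(d["frame"][180:290,150:320],(800,518),interpolation=cv2.INTER_CUBIC))
plan([((664,-53,97),-8.5,58,10)])
```

```text
t 15.58 p [664.2 -50.2 113.3] lean 57.8 yaw 172.1 w 65.2 F [-0.5  0.7 -0.1] g 0.0
1 [-0.0067, 0.0013, 0.0049] [-0.2, 0.0, 0.3]
2 [-0.0067, 0.0014, 0.0048] [-0.1, -0.1, 0.2]
-- at ((664, -53, 97), -8.5, 58, 10)
```

View pics/s4.png

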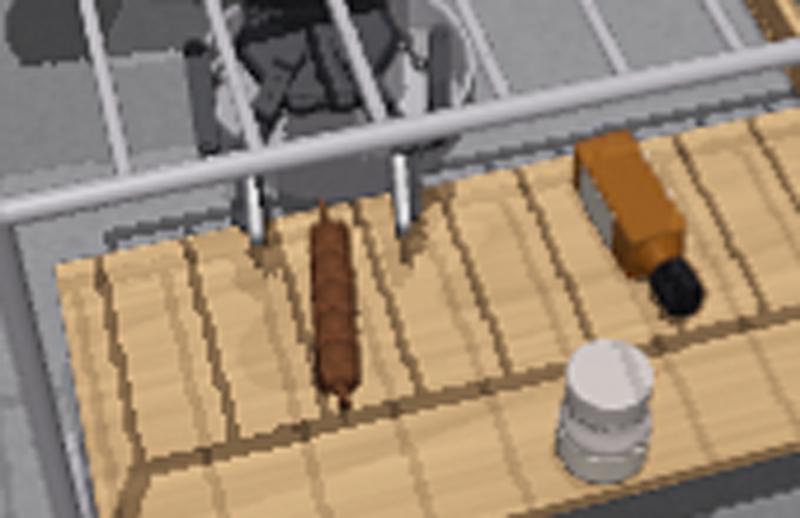

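Picture: the open fingers (258,240),(405,235) straddle the pod (335,300) near its front end; I go 8 mm deeper while lowering.

>>> {"api": "servo_tool", "payload": {
  "commands": [
    [[60, 0.002, 0.0014, 0.0054, 0, 0, 0.2], [60, -0.004, 0.0014, 0.0045, 0, 0, 0.2], [60, -0.004, 0, 0.003, 0, 0, 0], [60, -0.0034, 0, 0.0022, 0, 0, 0], [60, 0, 0, 0, 0, 0, 0], [60, 0, 0, 0, 0, 0, 0]]
  ]
}}

```text
clock: 16.13
position: [670.7, -55.1, 97.8]
ee_rot: [0.872, -0.065, 0.484, 0.034]
contact_force: [-0.4, -0.5, -0.3]
gripper_width: 65.2
grasp_force: 0.0
```

>>> {"api": "servo_tool", "payload": {
  "commands": [
    [[150, 0, 0, 0, 0, 0, 0], [150, 0, 0, 0, 0, 0, 0], [180, 0, 0, 0, 0, 0, 0], [230, 0, 0, 0, 0, 0, 0], [230, 0, 0, 0, 0, 0, 0], [230, 0, 0, 0, 0, 0, 0], [230, 0, 0, 0, 0, 0, 0]]
  ]
}}

```text
clock: 16.72
position: [671.5, -55.1, 99.1]
ee_rot: [0.871, -0.065, 0.485, 0.034]
contact_force: [-1.0, -0.1, 2.0]
gripper_width: 19.1
grasp_force: 58.6
```

Run:
```python
from h import *
from kin import ik
st()
q=arm.read_state()["joints"]
for P,y in (((530,-190,26),-15),((530,-190,26),-8.5),((550,-190,26),-15),((520,160,26),10),((540,160,26),10)):
  for l in (55,58): g,e=ik(np.array(P,float),ori(y,l),q); print(P,y,l,g.round(2),round(e,3))
plan([((672,-53,120),-8.5,58),((560,-45,150),-8.5,58),((545,-190,110),-12,58),((545,-190,45),-12,58)])
```

```text
t 16.72 p [671.5 -55.1  99.1] lean 58.0 yaw 171.6 w 19.1 F [-1.  -0.1  2. ] g 58.6
(530, -190, 26) -15 55 [-0.82  0.59 -0.81 -2.51 -0.82 -1.69] 0.0
(530, -190, 26) -15 58 [-0.84  0.65 -0.84 -2.53 -0.94 -1.63] 0.0
(530, -190, 26) -8.5 55 [-0.82  0.57 -0.71 -2.3  -0.75 -1.83] 0.0
(530, -190, 26) -8.5 58 [-0.85  0.62 -0.75 -2.34 -0.87 -1.74] 0.0
(550, -190, 26) -15 55 [-0.78  0.6  -0.77 -2.53 -0.79 -1.71] 0.0
(550, -190, 26) -15 58 [-0.8   0.64 -0.8  -2.56 -0.91 -1.65] 0.0
(520, 160, 26) 10 55 [-0.13  0.64 -1.   -2.85 -1.02 -1.55] 0.0
(520, 160, 26) 10 58 [-0.14  0.7  -1.03 -2.85 -1.16 -1.52] 0.0
(540, 160, 26) 10 55 [-0.12  0.63 -0.95 -2.85 -0.96 -1.57] 0.0
(540, 160, 26) 10 58 [-0.13  0.68 -0.97 -2.85 -1.09 -1.54] 0.0
1 [0.0179, -0.0022, -0.0108] [-0.2, -0.2, -0.1]
-- at ((672, -53, 120), -8.5, 58)
2 [-0.0085, 0.0022, -0.0277] [0.0, 0.0, 0.0]
3 [-0.0084, 0.0022, -0.0277] [0.0, 0.0, 0.0]
4 [-0.0085, 0.0021, -0.0278] [0.0, 0.0, 0.0]
5 [-0.0084, 0.0022, -0.0277] [0.0, 0.0, 0.0]
-- at ((560, -45, 150), -8.5, 58)
6 [-0.0061, 0.0291, 0.0054] [-0.6, 0.0, 0.4]
7 [-0.0059, 0.0291, 0.0057] [-0.6, 0.0, 0.3]
8 [-0.0057, 0.0291, 0.006] [-0.6, 0.0, 0.4]
9 [-0.0055, 0.0291, 0.0063] [-0.5, 0.0, 0.4]
10 [-0.0054, 0.029, 0.0065] [-0.6, 0.0, 0.3]
-- at ((545, -190, 110), -12, 58)
11 [-0.0276, 0.0, 0.0172] [0.0, 0.0, 0.0]
12 [-0.0275, 0.0, 0.0172] [0.0, 0.0, 0.0]
-- at ((545, -190, 45), -12, 58)
```

>>> {"api": "servo_tool", "payload": {
  "commands": [
    [[230, 0.009, 0, -0.0055, 0, 0, 0], [230, 0.009, 0, -0.0055, 0, 0, 0], [230, -0.0085, 0.002, -0.0277, 0, 0, 0], [230, -0.0085, 0.002, -0.0277, 0, 0, 0], [230, -0.0085, 0.002, -0.0277, 0, 0, 0], [230, -0.0085, 0.002, -0.0277, 0, 0, 0], [230, 0, 0, 0, 0, 0, 0], [230, 0, 0, 0, 0, 0, 0]]
  ]
}}

```text
clock: 17.38
position: [558.3, -46.7, 149.8]
ee_rot: [0.871, -0.065, 0.485, 0.035]
contact_force: [1.0, -0.5, -0.7]
gripper_width: 20.1
grasp_force: 58.7
```

Run:
```python
from h import *
st()
plan([((505,-200,110),-12,58),((505,-200,28),-12,58,20)])
```

```text
t 17.38 p [558.3 -46.7 149.8] lean 57.9 yaw 171.5 w 20.1 F [ 1.  -0.5 -0.7] g 58.7
1 [-0.0099, 0.0319, -0.001] [-0.6, 0.0, 0.3]
2 [-0.0097, 0.032, -0.0006] [-0.6, -0.1, 0.4]
3 [-0.0094, 0.0321, -0.0003] [-0.6, 0.0, 0.3]
4 [-0.0093, 0.0321, 0.0] [-0.7, -0.1, 0.4]
5 [-0.0091, 0.0321, 0.0005] [-0.6, 0.0, 0.3]
-- at ((505, -200, 110), -12, 58)
6 [-0.0139, 0.0, 0.0087] [0.0, 0.0, 0.0]
7 [-0.0139, 0.0, 0.0087] [0.0, 0.0, 0.0]
8 [-0.0139, 0.0, 0.0087] [0.0, 0.0, 0.0]
9 [-0.014, 0.0, 0.0087] [0.0, 0.0, 0.0]
10 [-0.0139, 0.0, 0.0086] [0.0, 0.0, 0.0]
-- at ((505, -200, 28), -12, 58, 20)
```

>>> {"api": "servo_tool", "payload": {
  "commands": [
    [[230, -0.0099, 0.032, -0.001, -0.6, 0, 0.3], [230, -0.0097, 0.032, -0.0006, -0.6, 0, 0.3], [230, -0.0094, 0.032, -0.0003, -0.6, 0, 0.4], [230, -0.0093, 0.032, 0, -0.6, 0, 0.3], [230, -0.0091, 0.032, 0.0005, -0.6, 0, 0.3], [230, -0.014, 0, 0.0087, 0, 0, 0], [230, -0.014, 0, 0.0087, 0, 0, 0], [230, -0.014, 0, 0.0087, 0, 0, 0], [230, -0.014, 0, 0.0087, 0, 0, 0], [230, 0, 0, 0, 0, 0, 0]]
  ]
}}

```text
clock: 18.22
position: [505.7, -200.3, 38.5]
ee_rot: [0.871, -0.092, 0.48, 0.048]
contact_force: [0.4, 0.1, -1.4]
gripper_width: 19.4
grasp_force: 58.8
```

>>> {"api": "servo_tool", "payload": {
  "commands": [
    [[230, -0.014, 0, 0.0087, 0, 0, 0], [230, 0, 0, 0, 0, 0, 0], [230, 0, 0, 0, 0, 0, 0]]
  ]
}}

```text
clock: 18.47
position: [506.7, -200.2, 26.4]
ee_rot: [0.869, -0.09, 0.483, 0.05]
contact_force: [0.1, -0.9, 0.5]
gripper_width: 19.1
grasp_force: 58.8
```

Run:
```python
from h import *
st(); print(arm.read_state()["joints"].round(2))
plan([((505,-200,21),-12,58,20)])
```

```text
t 18.47 p [ 506.7 -200.2   26.4] lean 57.6 yaw 168.2 w 19.1 F [ 0.1 -0.9  0.5] g 58.8
[-0.92  0.63 -0.82 -2.38 -0.92 -1.67]
1 [-0.0055, 0.0002, 0.0014] [-0.2, -0.1, 0.0]
-- at ((505, -200, 21), -12, 58, 20)
```

>>> {"api": "servo_tool", "payload": {
  "commands": [
    [[230, -0.0034, 0, 0.002, 0, 0, 0], [230, -0.0017, 0, 0.001, 0, 0, 0], [230, 0, 0, 0, 0, 0, 0], [230, 0, 0, 0, 0, 0, 0]]
  ]
}}

```text
clock: 18.8
position: [506.5, -200.0, 21.9]
ee_rot: [0.869, -0.09, 0.484, 0.051]
contact_force: [0.5, 0.2, -0.9]
gripper_width: 19.0
grasp_force: 58.8
```

>>> {"api": "servo_tool", "payload": {
  "commands": [
    [[120, 0, 0, 0, 0, 0, 0], [120, 0, 0, 0, 0, 0, 0], [60, 0, 0, 0, 0, 0, 0], [60, 0.012, 0, -0.008, 0, 0, 0], [60, 0.02, 0, -0.012, 0, 0, 0], [60, 0.03, 0, -0.018, 0, 0, 0], [60, 0.03, 0, -0.018, 0, 0, 0], [60, 0.017, 0, -0.01, 0, 0, 0], [60, 0, 0, 0, 0, 0, 0], [60, 0, 0, 0, 0, 0, 0]]
  ]
}}

```text
clock: 19.63
position: [508.5, -198.4, 140.2]
ee_rot: [0.869, -0.087, 0.485, 0.049]
contact_force: [-0.9, 0.3, 0.2]
gripper_width: 64.8
grasp_force: 0.0
```

Run:
```python
from h import *
from kin import ik,jplan,fk
st(); s=arm.read_state(); q=s["joints"]; print(q.round(2))
# bottle a: centre (672.7,109.3), yaw 6.5
u=np.array([np.cos(np.radians(6.5)),np.sin(np.radians(6.5))]); c=np.array([672.7,109.3])
P=c-15*u; print("grasp",P)
for X in ((555,97,150),(*P,98)): 
    g,e=ik(np.array(X,float),ori(6.5,58),q); print(X,g.round(2),round(e,3))
plan([((550,-100,160),-5,58),((550,96,150),6.5,58)])
```

```text
t 19.63 p [ 508.5 -198.4  140.2] lean 57.8 yaw 168.5 w 64.8 F [-0.9  0.3  0.2] g 0.0
[-0.75  0.23 -0.64 -2.02 -0.52 -2.33]
grasp [657.79642216 107.60195179]
(555, 97, 150) [-0.21  0.23 -0.76 -2.52 -0.48 -1.96] 0.0
(np.float64(657.7964221648513), np.float64(107.60195179348139), 98) [-0.16  0.48 -0.62 -2.7  -0.57 -1.8 ] 0.0
1 [0.007, -0.0262, 0.0019] [1.4, -0.1, -0.8]
2 [0.0074, -0.026, 0.0025] [1.4, -0.1, -0.9]
3 [0.0078, -0.0258, 0.0031] [1.4, -0.1, -0.8]
4 [0.0081, -0.0256, 0.0037] [1.3, -0.1, -0.9]
-- at ((550, -100, 160), -5, 58)
5 [-0.0029, -0.0325, -0.0016] [1.6, 0.0, -1.0]
6 [-0.0023, -0.0327, -0.0006] [1.7, 0.0, -1.0]
7 [-0.0018, -0.0326, 0.0003] [1.6, 0.0, -1.0]
8 [-0.0012, -0.0327, 0.0013] [1.6, 0.0, -1.0]
9 [-0.0006, -0.0326, 0.0021] [1.7, 0.0, -1.1]
10 [0.0, -0.0326, 0.0031] [1.6, 0.0, -1.0]
-- at ((550, 96, 150), 6.5, 58)
```

>>> {"api": "servo_tool", "payload": {
  "commands": [
    [[60, 0.007, -0.0262, 0.0019, 1.4, 0, -0.8], [60, 0.0074, -0.026, 0.0025, 1.4, 0, -0.9], [60, 0.0078, -0.0258, 0.0031, 1.4, 0, -0.8], [60, 0.0081, -0.0256, 0.0037, 1.3, 0, -0.9], [60, -0.0029, -0.0325, -0.0016, 1.6, 0, -1], [60, -0.0023, -0.0327, -0.0006, 1.7, 0, -1], [60, -0.0018, -0.0326, 0.0003, 1.6, 0, -1], [60, -0.0012, -0.0327, 0.0013, 1.6, 0, -1], [60, -0.0006, -0.0326, 0.0021, 1.7, 0, -1.1], [60, 0, -0.0326, 0.0031, 1.6, 0, -1]]
  ]
}}

```text
clock: 20.47
position: [548.7, 96.3, 145.9]
ee_rot: [0.874, 0.048, 0.483, -0.028]
contact_force: [0.8, 0.8, -0.1]
gripper_width: 65.1
grasp_force: 0.0
```

>>> {"api": "servo_tool", "payload": {
  "commands": [
    [[60, 0, 0, 0, 0, 0, 0], [60, 0, 0, 0, 0, 0, 0]]
  ]
}}

```text
clock: 20.63
position: [548.3, 96.3, 145.4]
ee_rot: [0.874, 0.048, 0.482, -0.029]
contact_force: [-0.5, -0.4, -0.6]
gripper_width: 65.5
grasp_force: 0.0
```

Run:
```python
from h import *
st()
plan([((600,102,145),6.5,58),((661,108,135),6.5,58)],step=32)
plan([((600,102,145),6.5,58),((661,108,135),6.5,58),((661,108,100),6.5,58,10)],step=32)
```

```text
t 20.63 p [548.3  96.3 145.4] lean 57.6 yaw -173.5 w 65.5 F [-0.5 -0.4 -0.6] g 0.0
1 [0.0137, 0.0001, 0.0221] [0.0, 0.1, -0.1]
2 [0.0136, 0.0001, 0.0222] [-0.1, 0.1, -0.1]
-- at ((600, 102, 145), 6.5, 58)
3 [0.012, 0.0004, 0.0286] [0.0, 0.0, 0.0]
4 [0.012, 0.0005, 0.0286] [0.0, 0.0, 0.0]
-- at ((661, 108, 135), 6.5, 58)
1 [0.0137, 0.0001, 0.0221] [0.0, 0.1, -0.1]
2 [0.0136, 0.0001, 0.0222] [-0.1, 0.1, -0.1]
-- at ((600, 102, 145), 6.5, 58)
3 [0.012, 0.0004, 0.0286] [0.0, 0.0, 0.0]
4 [0.012, 0.0005, 0.0286] [0.0, 0.0, 0.0]
-- at ((661, 108, 135), 6.5, 58)
5 [-0.0074, 0.0, 0.0046] [0.0, 0.0, 0.0]
6 [-0.0074, 0.0, 0.0047] [0.0, 0.0, 0.0]
7 [-0.0075, 0.0, 0.0046] [0.0, 0.0, 0.0]
8 [-0.0074, 0.0, 0.0047] [0.0, 0.0, 0.0]
-- at ((661, 108, 100), 6.5, 58, 10)
```

>>> {"api": "servo_tool", "payload": {
  "commands": [
    [[60, 0.0137, 0, 0.0222, 0, 0.2, 0], [60, 0.0136, 0, 0.0222, 0, 0.2, 0], [60, 0.012, 0.0004, 0.0286, 0, 0, 0], [60, 0.012, 0.0004, 0.0286, 0, 0, 0], [60, 0, 0, 0, 0, 0, 0], [60, -0.0074, 0, 0.0046, 0, 0, 0], [60, -0.0074, 0, 0.0046, 0, 0, 0], [60, -0.0074, 0, 0.0046, 0, 0, 0], [60, -0.0074, 0, 0.0046, 0, 0, 0], [60, 0, 0, 0, 0, 0, 0]]
  ]
}}

```text
clock: 21.47
position: [661.4, 106.0, 100.3]
ee_rot: [0.873, 0.047, 0.485, -0.028]
contact_force: [0.0, -0.8, -0.8]
gripper_width: 65.2
grasp_force: 0.0
```

>>> {"api": "servo_tool", "payload": {
  "commands": [
    [[120, 0, 0, 0, 0, 0, 0], [120, 0, 0, 0, 0, 0, 0], [200, 0, 0, 0, 0, 0, 0], [200, 0, 0, 0, 0, 0, 0], [200, 0, 0, 0, 0, 0, 0], [200, 0, 0, 0, 0, 0, 0]]
  ]
}}

```text
clock: 21.97
position: [663.3, 107.3, 104.8]
ee_rot: [0.871, 0.048, 0.489, -0.028]
contact_force: [-1.0, -1.5, 1.0]
gripper_width: 33.2
grasp_force: 60.7
```

Run:
```python
from h import *
from kin import ik
st(); s=arm.read_state(); q=s["joints"]
d=cams.get_image("scene");cv2.imwrite("pics/s5.png",cv2.resize(d["frame"][180:290,170:370],(800,440),interpolation=cv2.INTER_CUBIC))
for X in ((505,175,120),(505,175,25),(490,175,25)):
    g,e=ik(np.array(X,float),ori(12,58),q); print(X,g.round(2),round(e,3))
plan([(s["position"]+[0,0,20],6.5,58),((540,94,150),6.5,58),((500,175,120),12,58),((500,175,45),12,58,18)])
```

```text
t 21.97 p [663.3 107.3 104.8] lean 58.5 yaw -173.6 w 33.2 F [-1.  -1.5  1. ] g 60.7
(505, 175, 120) [-0.1   0.31 -0.94 -2.74 -0.72 -1.71] 0.0
(505, 175, 25) [-0.12  0.71 -1.05 -2.84 -1.2  -1.5 ] 0.0
(490, 175, 25) [-0.13  0.71 -1.07 -2.82 -1.21 -1.5 ] 0.042
1 [0.017, 0.0, -0.0104] [0.0, -0.6, -0.2]
-- at (array([663.28413022, 107.29944521, 124.78687921]), 6.5, 58)
2 [-0.0111, -0.0002, -0.0296] [0.0, 0.0, 0.0]
3 [-0.011, -0.0002, -0.0297] [0.0, 0.0, 0.0]
4 [-0.0111, -0.0002, -0.0296] [0.0, 0.0, 0.0]
5 [-0.011, -0.0002, -0.0297] [0.0, 0.0, 0.0]
-- at ((540, 94, 150), 6.5, 58)
6 [-0.0139, -0.0283, -0.0034] [1.6, 0.0, -1.0]
7 [-0.0133, -0.0287, -0.0025] [1.5, 0.0, -0.9]
8 [-0.0129, -0.0289, -0.0018] [1.6, 0.0, -1.0]
-- at ((500, 175, 120), 12, 58)
9 [-0.0127, 0.0, 0.0079] [0.0, 0.0, 0.0]
10 [-0.0128, 0.0, 0.008] [0.0, 0.0, 0.0]
11 [-0.0127, 0.0, 0.0079] [0.0, 0.0, 0.0]
12 [-0.0127, 0.0, 0.0079] [0.0, 0.0, 0.0]
13 [-0.0128, 0.0, 0.008] [0.0, 0.0, 0.0]
-- at ((500, 175, 45), 12, 58, 18)
```

View pics/s5.png

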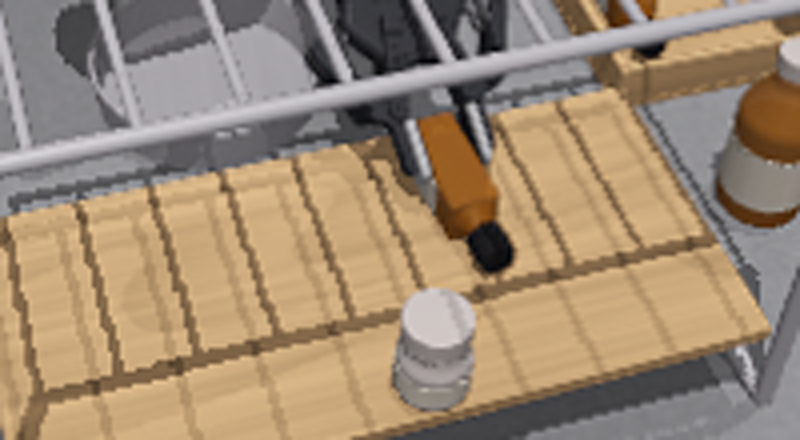

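Picture: the fingers hold bottle a's body at (445,150), the pod is gone from the board, pot untouched at (435,345).

>>> {"api": "servo_tool", "payload": {
  "commands": [
    [[200, 0.017, 0, -0.0104, 0, 0, 0], [200, -0.011, 0, -0.0296, 0, 0, 0], [200, -0.011, 0, -0.0296, 0, 0, 0], [200, -0.011, 0, -0.0296, 0, 0, 0], [200, -0.011, 0, -0.0296, 0, 0, 0], [200, -0.0135, -0.028, -0.0027, 1.6, 0, -1], [200, -0.013, -0.0285, -0.0018, 1.5, 0, -0.9], [200, -0.0125, -0.0285, -0.0012, 1.6, 0, -1], [200, 0, 0, 0, 0, 0, 0], [200, 0, 0, 0, 0, 0, 0]]
  ]
}}

```text
clock: 22.85
position: [501.0, 175.1, 116.5]
ee_rot: [0.869, 0.091, 0.484, -0.052]
contact_force: [0.6, 0.1, -1.6]
gripper_width: 32.6
grasp_force: 60.6
```

Run:
```python
from h import *
st(); print(arm.read_state()["joints"].round(2))
plan([((507,174,28),12,58,18)])
```

```text
t 22.85 p [501.  175.1 116.5] lean 57.7 yaw -168.0 w 32.6 F [ 0.6  0.1 -1.6] g 60.6
[-0.1   0.33 -0.96 -2.75 -0.76 -1.7 ]
1 [-0.0145, 0.0005, 0.0103] [0.0, -0.1, 0.0]
2 [-0.0144, 0.0005, 0.0103] [0.0, 0.0, -0.1]
3 [-0.0145, 0.0005, 0.0102] [-0.1, -0.1, 0.0]
4 [-0.0144, 0.0005, 0.0104] [0.0, -0.1, 0.0]
5 [-0.0144, 0.0005, 0.0103] [0.0, 0.0, 0.0]
-- at ((507, 174, 28), 12, 58, 18)
```

>>> {"api": "servo_tool", "payload": {
  "commands": [
    [[200, -0.0145, 0.0005, 0.0103, 0, 0, 0], [200, -0.0145, 0.0005, 0.0103, 0, 0, 0], [200, -0.0145, 0.0005, 0.0103, 0, 0, 0], [200, -0.0145, 0.0005, 0.0103, 0, 0, 0], [200, -0.012, 0, 0.0086, 0, 0, 0], [200, -0.004, 0, 0.0025, 0, 0, 0], [200, 0, 0, 0, 0, 0, 0], [200, 0, 0, 0, 0, 0, 0]]
  ]
}}

```text
clock: 23.52
position: [509.4, 173.2, 27.9]
ee_rot: [0.867, 0.09, 0.487, -0.052]
contact_force: [0.0, -0.3, -1.7]
gripper_width: 33.2
grasp_force: 60.6
```

Run:
```python
from h import *
st(); print(arm.read_state()["joints"].round(2))
```

```text
t 23.52 p [509.4 173.2  27.9] lean 58.0 yaw -168.1 w 33.2 F [ 0.  -0.3 -1.7] g 60.6
[-0.13  0.71 -1.04 -2.84 -1.2  -1.51]
```

>>> {"api": "servo_tool", "payload": {
  "commands": [
    [[200, -0.0034, 0, 0.002, 0, 0, 0], [200, 0, 0, 0, 0, 0, 0], [200, 0, 0, 0, 0, 0, 0]]
  ]
}}

```text
clock: 23.77
position: [509.4, 173.4, 24.8]
ee_rot: [0.867, 0.09, 0.487, -0.051]
contact_force: [1.0, -0.9, 0.1]
gripper_width: 32.8
grasp_force: 60.6
```

>>> {"api": "servo_tool", "payload": {
  "commands": [
    [[200, -0.0017, 0, 0.001, 0, 0, 0], [200, 0, 0, 0, 0, 0, 0], [200, 0, 0, 0, 0, 0, 0]]
  ]
}}

```text
clock: 24.02
position: [509.7, 173.7, 24.8]
ee_rot: [0.865, 0.09, 0.49, -0.052]
contact_force: [-2.5, -2.2, 10.1]
gripper_width: 33.1
grasp_force: 61.8
```

>>> {"api": "servo_tool", "payload": {
  "commands": [
    [[120, 0, 0, 0, 0, 0, 0], [120, 0, 0, 0, 0, 0, 0], [60, 0, 0, 0, 0, 0, 0], [60, 0.012, 0, -0.008, 0, 0, 0], [60, 0.02, 0, -0.012, 0, 0, 0], [60, 0.03, 0, -0.018, 0, 0, 0], [60, 0.03, 0, -0.018, 0, 0, 0], [60, 0.03, 0, -0.018, 0, 0, 0], [60, 0, 0, 0, 0, 0, 0], [60, 0, 0, 0, 0, 0, 0]]
  ]
}}

```text
clock: 24.85
position: [510.3, 174.1, 167.9]
ee_rot: [0.865, 0.092, 0.491, -0.051]
contact_force: [-0.6, -0.6, -0.2]
gripper_width: 65.3
grasp_force: 0.0
```

Run:
```python
from h import *
from kin import ik,jplan,fk,PR,S
st(); s=arm.read_state(); q=s["joints"]; print(q.round(2))
d=cams.get_image("top");cv2.imwrite("pics/t6.png",cv2.resize(d["frame"][60:260,90:430],(800,470)))
for h in (0,180):
    g,e=ik(np.array([480,170,200.]),_ori(12,0)*R.from_euler('z',h,degrees=True),np.array([.4,.3,-.3,0,-1,-1.5 if h==0 else 1.5])); print(h,g.round(2),round(e,3))
```

```text
t 24.85 p [510.3 174.1 167.9] lean 58.6 yaw -167.9 w 65.3 F [-0.6 -0.6 -0.2] g 0.0
[-0.07  0.16 -0.84 -2.63 -0.5  -1.88]Traceback (most recent call last):
  File "<stdin>", line 6, in <module>
NameError: name '_ori' is not defined. Did you mean: 'ori'?
```

View pics/t6.png

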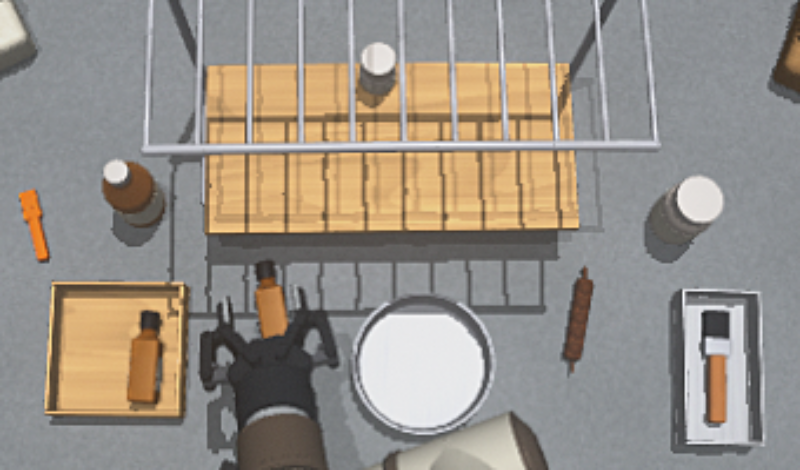

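Picture (crop offset (90,60), scale 2.353): brush in the tray, bottle b in the crate, pod on the bench with ends (585,275),(572,360), bottle a's cap at (265,272); bystanders unmoved.

Run:
```python
from h import *; from h import _ori
from kin import ik,jplan,fk,PR,S
q=arm.read_state()["joints"]; d=cams.get_image("top")
for n,x,y,z in (("capA",265,272,17),("podB",585,275,9),("podF",572,361,9),("bCap",150,320,22),("bRearL",129,402,39),("bRearR",155,404,39)): print(n,plane(d,[(90+x/2.353,60+y/2.353)],z)[0].round(1))
f=d["frame"].astype(int); m=np.zeros(f.shape[:2],bool); m[160:225,325:350]=((f[...,2]-f[...,0])>15)[160:225,325:350]
ys,xs=np.where(m); print("pod",len(xs),axis(plane(d,np.c_[xs,ys],9)))
gs=[]
for h in (0,180):
    g,e=ik(np.array([500,172,190.]),_ori(12,0)*R.from_euler('z',h,degrees=True),np.array([.4,.3,-.3,0,-1,-1.5 if h==0 else 1.5])); print(h,g.round(2),round(e,3)); gs.append(g)
g=min(gs,key=lambda x:abs(x[5]-q[5]))
m=(q+g)/2; m[2]+=.2; m[1]-=.05
jplan([q,m,g])
```

```text
capA [561.  183.1]
podB [ 568.8 -212.4]
podF [ 460.8 -194.4]
bCap [497.9 318.9]
bRearL [397.7 334.4]
bRearR [396.1 303.7]
pod 261 (array([ 513.9, -202.7]), [20.9, 133.7], np.float32(-10.4))
0 [ 0.64  0.26 -0.29 -0.   -1.02 -2.  ] 0.0
180 [ 0.64  0.26 -0.29  0.   -1.02  1.14] 0.0
1 [0.0078, -0.0173, -0.0007] [3.5, 2.0, -5.3]   tcp [509, 192, 171]
2 [0.008, -0.016, -0.0004] [3.5, 1.9, -5.3]   tcp [507, 208, 178]
3 [0.0081, -0.0147, 0.0] [3.4, 1.9, -5.3]   tcp [505, 224, 183]
4 [0.0082, -0.0133, 0.0004] [3.4, 1.9, -5.4]   tcp [501, 238, 188]
5 [0.008, -0.0118, 0.0005] [3.3, 1.8, -5.3]   tcp [497, 251, 193]
6 [0.0079, -0.0103, 0.0008] [3.3, 1.8, -5.3]   tcp [493, 263, 196]
7 [0.0074, -0.0088, 0.0009] [3.2, 1.7, -5.4]   tcp [488, 273, 200]
8 [0.007, -0.0073, 0.0009] [3.2, 1.6, -5.3]   tcp [484, 282, 202]
9 [0.0064, -0.0057, 0.0008] [3.2, 1.6, -5.4]   tcp [479, 289, 205]
10 [0.0057, -0.0041, 0.0007] [3.1, 1.4, -5.4]   tcp [476, 294, 207]
11 [0.0048, -0.0027, 0.0005] [3.0, 1.3, -5.4]   tcp [472, 298, 209]
12 [0.0038, -0.0011, 0.0001] [3.0, 1.2, -5.3]   tcp [470, 301, 211]
13 [0.0028, 0.0003
[... 579 characters left out ...]
257, 169]
21 [-0.0051, -0.0113, -0.0034] [4.6, 0.3, -4.3]   tcp [436, 246, 164]
22 [-0.0059, -0.0102, -0.004] [4.6, 0.2, -4.3]   tcp [437, 234, 160]
23 [-0.0067, -0.0093, -0.0048] [4.6, 0.0, -4.4]   tcp [441, 222, 158]
24 [-0.0076, -0.0083, -0.0056] [4.5, -0.1, -4.3]   tcp [446, 211, 159]
25 [-0.0085, -0.0076, -0.0065] [4.6, -0.2, -4.2]   tcp [454, 200, 161]
26 [-0.0096, -0.0068, -0.0075] [4.6, -0.3, -4.3]   tcp [463, 191, 165]
27 [-0.0106, -0.0062, -0.0087] [4.6, -0.5, -4.1]   tcp [474, 183, 171]
28 [-0.0116, -0.0057, -0.0098] [4.7, -0.6, -4.1]   tcp [486, 176, 180]
29 [-0.0127, -0.0054, -0.011] [4.6, -0.8, -4.1]   tcp [500, 172, 190]
-- [ 0.64  0.26 -0.29 -0.   -1.02 -2.  ] [242, 176, 105]
```

>>> {"api": "servo_tool", "payload": {
  "commands": [
    [[60, 0.0078, -0.0173, -0.0007, 3.5, 2, -5.3], [60, 0.008, -0.016, -0.0004, 3.5, 1.9, -5.3], [60, 0.0081, -0.0147, 0, 3.4, 1.9, -5.3], [60, 0.0082, -0.0133, 0.0004, 3.4, 1.9, -5.4], [60, 0.008, -0.0118, 0.0005, 3.3, 1.8, -5.3], [60, 0.0079, -0.0103, 0.0008, 3.3, 1.8, -5.3], [60, 0.0074, -0.0088, 0.0009, 3.2, 1.7, -5.4], [60, 0.007, -0.0073, 0.0009, 3.2, 1.6, -5.3], [60, 0.0064, -0.0057, 0.0008, 3.2, 1.6, -5.4], [60, 0.0057, -0.0041, 0.0007, 3.1, 1.4, -5.4]]
  ]
}}

```text
clock: 25.78
position: [474.7, 294.1, 200.1]
ee_rot: [0.605, 0.585, 0.534, -0.079]
contact_force: [-0.6, 0.3, -0.3]
gripper_width: 65.1
grasp_force: 0.0
```

>>> {"api": "servo_tool", "payload": {
  "commands": [
    [[60, 0.0048, -0.0027, 0.0005, 3, 1.3, -5.4], [60, 0.0038, -0.0011, 0, 3, 1.2, -5.3], [60, 0.0028, 0.0003, -0.0004, 3, 1.1, -5.4], [60, 0.0016, 0.0017, -0.0009, 2.9, 0.9, -5.4], [60, 0.0003, 0.003, -0.0016, 2.9, 0.7, -5.3], [60, -0.0027, -0.017, -0.0019, 4.6, 0.7, -4.4], [60, -0.0031, -0.0159, -0.002, 4.6, 0.6, -4.3], [60, -0.0034, -0.0146, -0.0021, 4.6, 0.5, -4.4], [60, -0.0038, -0.0135, -0.0025, 4.6, 0.5, -4.3], [60, -0.0045, -0.0124, -0.003, 4.6, 0.3, -4.4]]
  ]
}}

```text
clock: 26.62
position: [435.1, 255.8, 162.1]
ee_rot: [0.232, 0.912, 0.333, -0.061]
contact_force: [-0.2, 0.5, -0.5]
gripper_width: 65.4
grasp_force: 0.0
```

>>> {"api": "servo_tool", "payload": {
  "commands": [
    [[60, -0.0051, -0.0113, -0.0034, 4.6, 0.3, -4.3], [60, -0.0059, -0.0102, -0.004, 4.6, 0.2, -4.3], [60, -0.0067, -0.0093, -0.0048, 4.6, 0, -4.4], [60, -0.0076, -0.0083, -0.0056, 4.5, -0.1, -4.3], [60, -0.0085, -0.0076, -0.0065, 4.6, -0.2, -4.2], [60, -0.0096, -0.0068, -0.0075, 4.6, -0.3, -4.3], [60, -0.0106, -0.0062, -0.0087, 4.6, -0.5, -4.1], [60, -0.0116, -0.0057, -0.0098, 4.7, -0.6, -4.1], [60, -0.0127, -0.0054, -0.011, 4.6, -0.8, -4.1], [60, 0, 0, 0, 0, 0, 0]]
  ]
}}

```text
clock: 27.45
position: [500.9, 172.1, 184.8]
ee_rot: [-0.106, 0.994, -0.003, -0.005]
contact_force: [0.1, 0.9, -0.6]
gripper_width: 65.0
grasp_force: 0.0
```

Run:
```python
from h import *
st(); print(arm.read_state()["joints"].round(2))
plan([((512,172.5,70),12,0),((512,172.5,9),12,0,18)])
```

```text
t 27.45 p [500.9 172.1 184.8] lean -0.6 yaw 12.2 w 65.0 F [ 0.1  0.9 -0.6] g 0.0
[ 0.64  0.27 -0.29 -0.   -1.03 -1.99]
1 [-0.003, -0.0003, 0.0287] [-0.1, -0.2, 0.1]
2 [-0.003, -0.0004, 0.0286] [0.0, -0.1, 0.0]
3 [-0.0029, -0.0004, 0.0287] [-0.1, -0.2, 0.1]
4 [-0.0028, -0.0005, 0.0287] [-0.1, -0.1, 0.0]
-- at ((512, 172.5, 70), 12, 0)
5 [0.0, 0.0, 0.0153] [0.0, 0.0, 0.0]
6 [0.0, 0.0, 0.0152] [0.0, 0.0, 0.0]
7 [0.0, 0.0, 0.0153] [0.0, 0.0, 0.0]
8 [0.0, 0.0, 0.0152] [0.0, 0.0, 0.0]
-- at ((512, 172.5, 9), 12, 0, 18)
```

>>> {"api": "servo_tool", "payload": {
  "commands": [
    [[60, -0.003, -0.0004, 0.0287, -0.1, -0.2, 0], [60, -0.003, -0.0004, 0.0287, 0, -0.1, 0], [60, -0.003, -0.0004, 0.0287, -0.1, -0.2, 0], [60, -0.003, -0.0004, 0.0287, 0, -0.1, 0], [60, 0, 0, 0.0185, 0, 0, 0], [60, 0, 0, 0.0185, 0, 0, 0], [60, 0, 0, 0.0185, 0, 0, 0], [60, 0, 0, 0.003, 0, 0, 0], [60, 0, 0, 0, 0, 0, 0], [60, 0, 0, 0, 0, 0, 0]]
  ]
}}

```text
clock: 28.28
position: [512.0, 172.5, 13.7]
ee_rot: [-0.103, 0.995, 0.002, 0.001]
contact_force: [1.2, 0.0, -0.3]
gripper_width: 65.6
grasp_force: 0.0
```

>>> {"api": "servo_tool", "payload": {
  "commands": [
    [[120, 0, 0, 0, 0, 0, 0], [120, 0, 0, 0, 0, 0, 0], [200, 0, 0, 0, 0, 0, 0], [200, 0, 0, 0, 0, 0, 0], [200, 0, 0, 0, 0, 0, 0], [200, 0, 0, 0, 0, 0, 0]]
  ]
}}

```text
clock: 28.78
position: [513.2, 173.7, 16.0]
ee_rot: [-0.104, 0.995, 0.003, 0.003]
contact_force: [-1.3, 0.4, 5.8]
gripper_width: 32.6
grasp_force: 60.9
```

>>> {"api": "servo_tool", "payload": {
  "commands": [
    [[200, 0, 0, -0.015, 0, 0, 0], [200, 0, 0, -0.03, 0, 0, 0], [200, 0, 0, -0.03, 0, 0, 0], [200, 0, 0, -0.03, 0, 0, 0], [200, 0, 0, 0, 0, 0, 0], [200, 0, 0, 0, 0, 0, 0], [200, 0, 0, 0, 0, 0, 0]]
  ]
}}

```text
clock: 29.37
position: [511.2, 172.2, 119.0]
ee_rot: [-0.104, 0.995, 0.003, 0.002]
contact_force: [-0.1, -1.0, -2.1]
gripper_width: 32.8
grasp_force: 60.0
```

Run:
```python
from h import *
st()
plan([((450,390,110),0,0)])
```

```text
t 29.37 p [511.2 172.2 119. ] lean 0.2 yaw 11.9 w 32.8 F [-0.1 -1.  -2.1] g 60.0
1 [0.0021, 0.0322, 0.0015] [0.0, 0.0, 1.7]
2 [0.0031, 0.0322, 0.0014] [0.1, 0.1, 1.7]
3 [0.0041, 0.0321, 0.0014] [0.0, 0.0, 1.7]
4 [0.005, 0.0319, 0.0014] [0.1, 0.0, 1.7]
5 [0.0059, 0.0318, 0.0014] [0.0, 0.0, 1.7]
6 [0.0069, 0.0316, 0.0013] [0.1, 0.1, 1.7]
7 [0.0078, 0.0313, 0.0013] [0.0, 0.0, 1.7]
-- at ((450, 390, 110), 0, 0)
```

>>> {"api": "servo_tool", "payload": {
  "commands": [
    [[200, 0.0021, 0.0322, 0.001, 0, 0, 1.7], [200, 0.0031, 0.0322, 0.001, 0, 0, 1.7], [200, 0.0041, 0.0321, 0.001, 0, 0, 1.7], [200, 0.005, 0.0319, 0.001, 0, 0, 1.7], [200, 0.0059, 0.0318, 0.001, 0, 0, 1.7], [200, 0.0069, 0.0316, 0.001, 0, 0, 1.7], [200, 0.0078, 0.0313, 0.001, 0, 0, 1.7], [200, 0, 0, 0, 0, 0, 0], [200, 0, 0, 0, 0, 0, 0]]
  ]
}}

```text
clock: 30.12
position: [449.3, 390.8, 111.3]
ee_rot: [-0.002, 1.0, 0.001, 0.001]
contact_force: [1.0, -0.2, -2.1]
gripper_width: 32.8
grasp_force: 60.2
```

Run:
```python
from h import *
st()
plan([((450,390,23),0,0,20)])
```

```text
t 30.12 p [449.3 390.8 111.3] lean 0.1 yaw 0.2 w 32.8 F [ 1.  -0.2 -2.1] g 60.2
1 [-0.0001, -0.0002, 0.0177] [0.0, 0.0, 0.0]
2 [-0.0001, -0.0002, 0.0176] [0.1, 0.0, 0.1]
3 [-0.0001, -0.0002, 0.0177] [0.0, 0.1, 0.0]
4 [-0.0002, -0.0002, 0.0177] [0.0, 0.0, 0.1]
5 [-0.0001, -0.0002, 0.0176] [0.1, 0.0, 0.0]
-- at ((450, 390, 23), 0, 0, 20)
```

>>> {"api": "servo_tool", "payload": {
  "commands": [
    [[200, 0, -0.001, 0.018, 0, 0, 0], [200, 0, -0.001, 0.018, 0, 0, 0], [200, 0, 0, 0.018, 0, 0, 0], [200, 0, 0, 0.018, 0, 0, 0], [200, 0, 0, 0.014, 0, 0, 0], [200, 0, 0, 0.004, 0, 0, 0], [200, 0, 0, 0, 0, 0, 0], [200, 0, 0, 0, 0, 0, 0]]
  ]
}}

```text
clock: 30.78
position: [451.3, 387.8, 23.4]
ee_rot: [0.0, 1.0, 0.002, 0.002]
contact_force: [0.5, 0.3, -1.4]
gripper_width: 32.6
grasp_force: 60.2
```

>>> {"api": "servo_tool", "payload": {
  "commands": [
    [[200, 0, 0, 0.002, 0, 0, 0], [200, 0, 0, 0, 0, 0, 0], [200, 0, 0, 0, 0, 0, 0]]
  ]
}}

```text
clock: 31.03
position: [451.3, 388.8, 21.9]
ee_rot: [-0.0, 1.0, 0.003, 0.002]
contact_force: [0.7, 0.1, -0.3]
gripper_width: 32.6
grasp_force: 60.2
```

>>> {"api": "servo_tool", "payload": {
  "commands": [
    [[200, 0, 0, 0.0015, 0, 0, 0], [200, 0, 0, 0, 0, 0, 0], [115, 0, 0, 0, 0, 0, 0], [115, 0, 0, 0, 0, 0, 0], [115, 0, 0, 0, 0, 0, 0], [115, 0, 0, -0.015, 0, 0, 0], [115, 0, 0, -0.03, 0, 0, 0], [115, 0, 0, -0.04, 0, 0, 0], [60, 0, 0, -0.04, 0, 0, 0], [60, 0, 0, -0.03, 0, 0, 0]]
  ]
}}

```text
clock: 31.87
position: [451.2, 388.6, 178.8]
ee_rot: [-0.001, 1.0, 0.004, 0.004]
contact_force: [0.6, 0.5, 0.2]
gripper_width: 65.4
grasp_force: 0.0
```

Run:
```python
from h import *
st()
plan([((508,-201.5,170),-10,0),((508,-201.5,70),-10,0)],step=40)
```

```text
t 31.87 p [451.2 388.6 178.8] lean 0.4 yaw 0.1 w 65.4 F [0.6 0.5 0.2] g 0.0
1 [-0.0037, -0.0393, 0.0003] [0.0, 0.0, 0.7]
2 [-0.0042, -0.0393, 0.0002] [0.1, 0.0, 0.6]
3 [-0.0047, -0.0393, 0.0004] [0.0, 0.1, 0.7]
4 [-0.005, -0.0392, 0.0003] [0.0, 0.0, 0.7]
5 [-0.0056, -0.0391, 0.0003] [0.1, 0.0, 0.7]
6 [-0.0061, -0.0391, 0.0004] [0.0, 0.0, 0.6]
7 [-0.0064, -0.039, 0.0004] [0.1, 0.1, 0.7]
8 [-0.007, -0.0389, 0.0005] [0.0, 0.0, 0.7]
9 [-0.0074, -0.0388, 0.0005] [0.0, 0.0, 0.6]
10 [-0.0078, -0.0387, 0.0004] [0.1, 0.0, 0.7]
11 [-0.0083, -0.0387, 0.0005] [0.0, 0.1, 0.7]
12 [-0.0088, -0.0385, 0.0006] [0.0, 0.0, 0.7]
13 [-0.0092, -0.0384, 0.0005] [0.1, 0.0, 0.6]
14 [-0.0096, -0.0384, 0.0005] [0.0, 0.0, 0.7]
15 [-0.0101, -0.0382, 0.0006] [0.0, 0.1, 0.7]
-- at ((508, -201.5, 170), -10, 0)
16 [0.0, 0.0, 0.0333] [0.0, 0.0, 0.0]
17 [-0.0001, 0.0, 0.0334] [0.0, 0.0, 0.0]
18 [0.0, 0.0, 0.0333] [0.0, 0.0, 0.0]
-- at ((508, -201.5, 70), -10, 0)
```

>>> {"api": "servo_tool", "payload": {
  "commands": [
    [[60, -0.0037, -0.0393, 0, 0, 0, 0.7], [60, -0.0042, -0.0393, 0, 0, 0, 0.6], [60, -0.0047, -0.0393, 0, 0, 0, 0.7], [60, -0.005, -0.0392, 0, 0, 0, 0.7], [60, -0.0056, -0.0391, 0, 0, 0, 0.7], [60, -0.0061, -0.0391, 0, 0, 0, 0.6], [60, -0.0064, -0.039, 0, 0, 0, 0.7], [60, -0.007, -0.0389, 0, 0, 0, 0.7], [60, -0.0074, -0.0388, 0, 0, 0, 0.6], [60, -0.0078, -0.0387, 0, 0, 0, 0.7]]
  ]
}}

```text
clock: 32.7
position: [487.9, -7.2, 173.3]
ee_rot: [0.058, 0.998, 0.003, 0.002]
contact_force: [1.3, 0.9, -0.0]
gripper_width: 65.5
grasp_force: 0.0
```

>>> {"api": "servo_tool", "payload": {
  "commands": [
    [[60, -0.0083, -0.0387, 0, 0, 0, 0.7], [60, -0.0088, -0.0385, 0, 0, 0, 0.7], [60, -0.0092, -0.0384, 0, 0, 0, 0.6], [60, -0.0096, -0.0384, 0, 0, 0, 0.7], [60, -0.01, -0.0382, 0, 0, 0, 0.7], [60, 0, 0, 0.035, 0, 0, 0], [60, 0, 0, 0.035, 0, 0, 0], [60, 0, 0, 0.03, 0, 0, 0], [60, 0, 0, 0, 0, 0, 0], [60, 0, 0, 0, 0, 0, 0]]
  ]
}}

```text
clock: 33.53
position: [506.5, -201.7, 71.0]
ee_rot: [0.087, 0.996, 0.003, 0.0]
contact_force: [0.5, -1.0, 1.1]
gripper_width: 65.1
grasp_force: 0.0
```

Run:
```python
from h import *
st()
plan([((508,-202,9),-10,0,18)])
```

```text
t 33.53 p [ 506.5 -201.7   71. ] lean 0.1 yaw -10.0 w 65.1 F [ 0.5 -1.   1.1] g 0.0
1 [-0.0004, -0.0001, 0.0155] [0.1, 0.0, 0.0]
2 [-0.0004, -0.0001, 0.0155] [0.1, 0.0, 0.0]
3 [-0.0004, 0.0, 0.0155] [0.1, 0.0, 0.0]
4 [-0.0004, -0.0001, 0.0155] [0.1, 0.0, 0.0]
-- at ((508, -202, 9), -10, 0, 18)
```

>>> {"api": "servo_tool", "payload": {
  "commands": [
    [[60, -0.001, 0, 0.0185, 0, 0, 0], [60, -0.001, 0, 0.0185, 0, 0, 0], [60, 0, 0, 0.0185, 0, 0, 0], [60, 0, 0, 0.006, 0, 0, 0], [60, 0, 0, 0, 0, 0, 0], [60, 0, 0, 0, 0, 0, 0]]
  ]
}}

```text
clock: 34.03
position: [511.0, -201.6, 12.2]
ee_rot: [0.087, 0.996, 0.003, 0.003]
contact_force: [-0.3, -0.3, 0.9]
gripper_width: 65.0
grasp_force: 0.0
```

>>> {"api": "servo_tool", "payload": {
  "commands": [
    [[130, 0, 0, 0, 0, 0, 0], [160, 0, 0, 0, 0, 0, 0], [230, 0, 0, 0, 0, 0, 0], [230, 0, 0, 0, 0, 0, 0], [230, 0, 0, 0, 0, 0, 0], [230, 0, 0, 0, 0, 0, 0], [230, 0, 0, 0, 0, 0, 0]]
  ]
}}

```text
clock: 34.62
position: [510.1, -201.6, 11.6]
ee_rot: [0.087, 0.996, 0.003, 0.003]
contact_force: [-1.3, 0.6, 5.5]
gripper_width: 20.0
grasp_force: 58.7
```

>>> {"api": "servo_tool", "payload": {
  "commands": [
    [[230, 0, 0, -0.015, 0, 0, 0], [230, 0, 0, -0.03, 0, 0, 0], [230, 0, 0, -0.03, 0, 0, 0], [230, 0, 0, -0.03, 0, 0, 0], [230, 0, 0, 0, 0, 0, 0], [230, 0, 0, 0, 0, 0, 0], [230, 0, 0, 0, 0, 0, 0]]
  ]
}}

```text
clock: 35.2
position: [508.4, -202.0, 115.1]
ee_rot: [0.088, 0.996, 0.004, 0.002]
contact_force: [-0.7, 0.2, -1.0]
gripper_width: 20.0
grasp_force: 59.0
```

Run:
```python
from h import *
st()
d=cams.get_image("top")
# dish centre from its rim ellipse
g=cv2.cvtColor(d["frame"],cv2.COLOR_BGR2GRAY)
plan([((443,-8,110),-10,0),((443,-8,40),-10,0,20)])
```

```text
t 35.2 p [ 508.4 -202.   115.1] lean 0.2 yaw -10.1 w 20.0 F [-0.7  0.2 -1. ] g 59.0
1 [0.0163, 0.0299, 0.0009] [0.1, 0.0, 0.0]
2 [0.0164, 0.03, 0.0009] [0.0, 0.0, 0.0]
3 [0.0163, 0.0299, 0.0009] [0.1, 0.0, 0.0]
4 [0.0163, 0.0299, 0.0008] [0.1, 0.0, -0.1]
5 [0.0163, 0.03, 0.0008] [0.0, 0.1, 0.0]
6 [0.0163, 0.0299, 0.0008] [0.1, 0.0, 0.0]
-- at ((443, -8, 110), -10, 0)
7 [0.0, 0.0, 0.0175] [0.0, 0.0, 0.0]
8 [0.0, 0.0, 0.0175] [0.0, 0.0, 0.0]
9 [-0.0001, 0.0, 0.0175] [0.0, 0.0, 0.0]
10 [0.0, 0.0, 0.0175] [0.0, 0.0, 0.0]
-- at ((443, -8, 40), -10, 0, 20)
```

>>> {"api": "servo_tool", "payload": {
  "commands": [
    [[230, 0.016, 0.03, 0.001, 0, 0, 0], [230, 0.016, 0.03, 0.001, 0, 0, 0], [230, 0.016, 0.03, 0.001, 0, 0, 0], [230, 0.016, 0.0298, 0.001, 0, 0, 0], [230, 0.016, 0.0298, 0.001, 0, 0, 0], [230, 0.016, 0.0298, 0.001, 0, 0, 0], [230, 0, 0, 0.018, 0, 0, 0], [230, 0, 0, 0.018, 0, 0, 0], [230, 0, 0, 0, 0, 0, 0], [230, 0, 0, 0, 0, 0, 0]]
  ]
}}

```text
clock: 36.08
position: [444.8, -8.8, 73.0]
ee_rot: [0.087, 0.996, 0.002, -0.0]
contact_force: [0.4, -0.1, -0.3]
gripper_width: 19.7
grasp_force: 59.1
```

Run:
```python
from h import *
st()
plan([((445,-9,22),-10,0,18)])
d=cams.get_image("top");cv2.imwrite("pics/t7.png",cv2.resize(d["frame"][160:280,190:350],(800,600)))
```

```text
t 36.08 p [444.8  -8.8  73. ] lean 0.0 yaw -10.0 w 19.7 F [ 0.4 -0.1 -0.3] g 59.1
1 [-0.0001, -0.0001, 0.017] [0.1, 0.0, 0.0]
2 [-0.0001, -0.0001, 0.017] [0.1, 0.0, 0.0]
3 [-0.0001, -0.0001, 0.017] [0.1, 0.0, 0.0]
-- at ((445, -9, 22), -10, 0, 18)
```

View pics/t7.png

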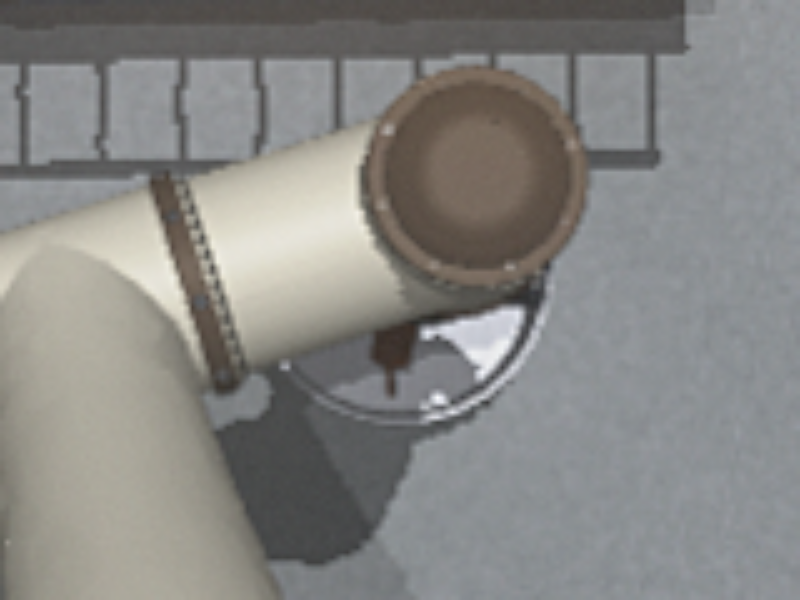

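Picture: the pod's front tip (391,392) is inside the dish rim (bottom edge at (415,425)), centred as planned.

>>> {"api": "servo_tool", "payload": {
  "commands": [
    [[230, 0, 0, 0.017, 0, 0, 0], [230, 0, 0, 0.017, 0, 0, 0], [230, 0, 0, 0.013, 0, 0, 0], [230, 0, 0, 0.006, 0, 0, 0], [230, 0, 0, 0.002, 0, 0, 0], [230, 0, 0, 0, 0, 0, 0], [230, 0, 0, 0, 0, 0, 0]]
  ]
}}

```text
clock: 36.72
position: [447.0, -8.2, 20.1]
ee_rot: [0.088, 0.996, 0.003, 0.003]
contact_force: [-0.7, -1.0, -0.3]
gripper_width: 19.9
grasp_force: 59.1
```

Run:
```python
from h import *
st()
```

```text
t 36.72 p [447.   -8.2  20.1] lean 0.3 yaw -10.1 w 19.9 F [-0.7 -1.  -0.3] g 59.1
```

Lower 3 mm more, release gently, rise and move aside.

>>> {"api": "servo_tool", "payload": {
  "commands": [
    [[230, 0, 0, 0.0015, 0, 0, 0], [230, 0, 0, 0.0015, 0, 0, 0], [230, 0, 0, 0, 0, 0, 0], [130, 0, 0, 0, 0, 0, 0], [130, 0, 0, 0, 0, 0, 0], [130, 0, 0, 0, 0, 0, 0], [130, 0, 0, -0.01, 0, 0, 0], [130, 0, 0, -0.02, 0, 0, 0], [130, 0, 0, -0.03, 0, 0, 0], [130, 0, 0, -0.04, 0, 0, 0]]
  ]
}}

```text
clock: 37.55
position: [443.8, -9.3, 115.6]
ee_rot: [0.088, 0.996, 0.002, -0.001]
contact_force: [1.4, 0.4, -0.3]
gripper_width: 41.6
grasp_force: 0.0
```

>>> {"api": "servo_tool", "payload": {
  "commands": [
    [[130, 0, 0, -0.04, 0, 0, 0], [130, 0, 0, -0.04, 0, 0, 0], [130, 0, -0.035, -0.02, 0, 0, 0], [130, 0, -0.04, 0, 0, 0, 0], [130, 0, -0.04, 0, 0, 0, 0], [130, 0, -0.04, 0, 0, 0, 0], [130, 0, -0.04, 0, 0, 0, 0], [130, 0, -0.03, 0, 0, 0, 0], [130, 0, 0, 0, 0, 0, 0], [130, 0, 0, 0, 0, 0, 0]]
  ]
}}

```text
clock: 38.38
position: [405.3, -232.1, 214.5]
ee_rot: [0.089, 0.996, 0.003, 0.002]
contact_force: [0.8, -0.2, 0.2]
gripper_width: 41.9
grasp_force: 0.0
```

Run:
```python
from h import *
st(); d=cams.get_image("top");a=d["frame"][130:260,100:300]
e=cams.get_image("scene")["frame"][130:290,150:390]
cv2.imwrite("pics/f8.png",np.vstack([cv2.resize(a,(460,299)),cv2.resize(e,(460,300))]))
```

```text
t 38.38 p [ 405.3 -232.1  214.5] lean 0.2 yaw -10.3 w 41.9 F [ 0.8 -0.2  0.2] g 0.0
```

View pics/f8.png

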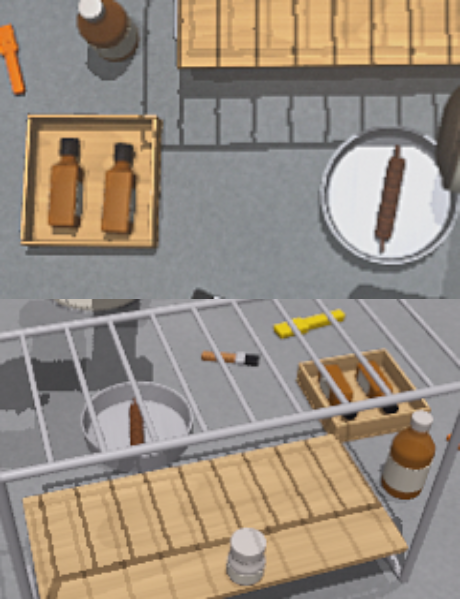

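The picture shows both bottles flat side by side in the box at (65,185) and (120,190), and the pod flat in the dish at (390,195). The brush was already seen in the tray.

```bash
python3 -c "
from bench import ticket
print(ticket.job_done())"
```

```text
the job is handed in; nothing more can be done
None
```

The job is handed in at about 38 s of the 72 s: the last pictures show both bottles flat in the box, the pod in the dish, the brush in the tray and the standing bottle, jar and pot unmoved, but no verdict came back.

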